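# Load the spare boards into the bench card rack

### The arm

A 7-joint arm with a two-finger parallel gripper is mounted at the origin on a cart in front of the work surface, level with it; the furniture and walls round the work are solid. World frame = base frame: x ahead of the robot, y to its left, z up, the work surface at z = 0. Lengths are in m, angles in rad, forces in N, time in s.
With the tool pointing down it reaches from about 0.425 to 0.875 m from the base axis. Payload 4.7 kg.
Tool frame: the origin (TCP) lies midway between the tips of the shut fingers; the grasp point (between the pads) lies 19 mm behind it (r.grasp_offset is the z of the grasp point in the tool frame, in m); z points along the fingers, y is the line along which they close (so a half turn about z gives the same grasp; the last joint's range is limited). The gripper opens to 85 mm and grips with 20 to 120 N. Pads are 22 mm wide; open, the fingers measure 114 mm over their backs; the gripper's body (76 mm by 85 mm) begins 54 mm behind the grasp point. The pads swing forward as they close: fully open they stand 13 mm farther back than shut.
Start: joints at [-1.091, 0.321, -0.07, 1.45, 0.023, 1.371, -0.057], TCP at [0.292, 0.581, 0.231] pointing down, gripper open.
Joint ranges: [-2.86, 2.86], [-0.3, 2.09], [-1.38, 1.24], [0.06, 2.45], [-1.56, 4.7], [0.09, 2.05], [-2.69, 2.69]. Speed limits (rad/s): [2.57, 2.57, 3.14, 3.14, 3.14, 3.14, 3.14].

### API

Orientations are given as [roll, pitch, yaw] about the fixed x, y, z axes, in that order (R = Rz(yaw) Ry(pitch) Rx(roll)).
In Python, from plant import r gives the robot as it stands. The module is installed in compiled form; this text tells all that it offers.
- The arm moves only by the tool carry_out, never from a script. Its argument "steps" is a list of rows, each an object with "dr": the turn, a rotation vector about the world's x, y, z in rad, a list of three; "offset": the shift along the world's x, y, z in m, a list of three; "fingers": the gripper's target within -1 to 1 (shut at 1, half-way at 0, fully open at -1). In form: [{"dr": [wx, wy, wz], "offset": [tx, ty, tz], "fingers": fingers}, ...]. A call has 1 to 8 rows; each row is the pose to reach, as a shift and turn from the pose commanded when the call began; what a row does not reach only later rows make up. A row lasts 1/12 s, in which the tool goes at most 41.7 mm and 7.16 degrees, less where a joint would pass 70% of its speed; a pose out of reach is approached as far as the arm can. A call with a gripper value outside its range is refused whole. The fingers move at their own pace and stop on an object; the grip force is fixed at half the most. Time passes only in rows, so rows that repeat a pose let the fingers close. It gives the time, the measured TCP pose, the force, the opening and the grip force at its end, in the units of the state.
- r.get_state(): the state, without advancing time (a new reading comes with each control period).
- r.grab_frame(name): name is "side" or "top" or "wrist"; returns the picture (420x560x3 uint8, red, green, blue); there is no depth.
- r.calibration(name): a dict with "fx", "fy", "cx", "cy" (pixels), "rvec" (rotation vector, rad) and "tvec" (3), from world to camera coordinates, as OpenCV has them. Camera axes: x right, y down, z forward; pixel columns grow to the right and rows downward; lengths in m; the calibration is good to about 2 mm. A picture is of the moment at which its call begins: read the wrist's pose just before it. calibration takes no time and is no camera call; for the wrist camera it gives the pose at the moment of the call.
- r.job_done(): hands the job in; it is judged then, once.
The state is a dict: "time_s": time; "joint_pos": joint angles; "joint_velocities": joint speeds; "tau": joint torques, N m; "tool_pos": TCP position; "tcp_rot": TCP orientation; "force": force on the tool from outside, world axes, zero at the start; "moment": the same for the moment, N m; "finger_gap": finger opening in m; "finger_force": force on a finger pad.
Only numpy, scipy, OpenCV 4.12 (cv2) and the standard library are available. Lean on these libraries where they do the work, as an engineer would, in place of code of your own. Each camera call takes 0.05 s, during which the arm holds its last target. There are 200 camera calls.

### The job

First clear the jar and the brown bottle away from beside the card rack and stand them upright on the grey mat. Then take every circuit board from the storage stand, slide each down the guides of a slot of its own in the rack (any slot, either way round), and swing both ejector levers of that slot fully in so that the board is pressed home and locked. At the end the jar and the bottle must still stand on the mat; leave the other things lying about where they are.

Things in the scene. Friction and masses are not known exactly. Their poses are not given: they have to be found in the camera images.
- rack: small open aluminium card rack, fixed, base 152 (x) by 128 (y) by 6 mm; origin at the centre of its underside, z up. Three parallel slots 45 mm apart along its x (x = -45, 0, +45 mm), each with two vertical card guides, a stiff connector at the bottom and an ejector lever at each end (y = +-53 mm). Lever tips reach up to z = 108 mm and, swung out, to y = +-78 mm
- slot_1 (a point): mouth of slot 1: midway between its guides, 46 mm above the rack's underside; axes those of the rack. The guide grooves are 6 mm wide, flared to about 13 mm at z = 55 mm, 75 mm apart bottom to bottom along y. A board let down rests on the connector, lower edge 14 mm above the rack's underside; pressed home by the levers (8 N) it is at 8 mm and stays there
- slot_2 (a point): mouth of slot 2, like slot 1
- slot_3 (a point): mouth of slot 3, like slot 1
- lever_1_left (a joint): ejector lever of slot 1 on the rack's +y side: angle in rad, 0 = swung fully in (locked), 1.2 = fully out. Pivot in the rack's frame at x -45, y +53, z 74 mm, turning about the rack's x. From pivot to tip 34 mm, an 11 mm thick cross-bar at the tip, 14 mm along x; the handle leans outward from the vertical by (angle - 0.6) rad, inward if negative. It stays where it is put
- lever_1_right (a joint): the same for slot 1 on the rack's -y side (pivot at x -45, y -53, z 74 mm), also 0 = fully in. Every lever's inner nose holds the board down at 0 and leaves the slot open above about 1.0; a lever needs about 2 N at its tip, up to 8 N over the last 0.3 rad while it presses a board home
- lever_2_left (a joint): lever of slot 2, as for slot 1 (pivot at x +0, y +53, z 74 mm in the rack's frame); 0 = fully in, 1.2 = fully out
- lever_2_right (a joint): lever of slot 2, as for slot 1 (pivot at x +0, y -53, z 74 mm in the rack's frame); 0 = fully in, 1.2 = fully out
- lever_3_left (a joint): lever of slot 3, as for slot 1 (pivot at x +45, y +53, z 74 mm in the rack's frame); 0 = fully in, 1.2 = fully out
- lever_3_right (a joint): lever of slot 3, as for slot 1 (pivot at x +45, y -53, z 74 mm in the rack's frame); 0 = fully in, 1.2 = fully out
- board_1_tab (a point): green circuit board, 0.1 kg: 72 mm wide (its y), 3 mm thick (x), 52 mm high; an 8 mm thick metal bar along its top edge (52 to 60 mm above its lower edge) and on that a grip tab 10 mm thick (x), 30 wide (y), 20 high. The point is the middle of the tab, 70 mm above the lower edge; z up. Fits either way round. Starts upright in the storage stand, or is absent
- board_2_tab (a point): a board like board_1; may be absent
- board_3_tab (a point): a board like board_1; may be absent
- stand: fixed grey storage stand, 140 (x) by 92 (y) mm, walls 36 mm high, guides to 43 mm, three loose grooves 40 mm apart along its x; boards stand in it with the lower edge 6 mm above the bench. Origin at the centre of its underside
- jar_mid (a point): white powder jar with a red screw lid, 56 mm across, 70 mm tall (body to 55 mm, then the 52 mm lid), 0.16 kg, standing close beside the rack; the point is on its axis, 35 mm above its underside
- bottle_mid (a point): brown glass reagent bottle, 52 mm across, 92 mm tall (straight body to about 60 mm, then shoulder and 27 mm cap), 0.2 kg, standing close beside the rack; the point is on its axis, 46 mm above its underside
- mat: thin grey mat fixed on the bench behind the bench balance (78 mm high), 80 (x) by 190 (y) by 2 mm, room for both side by side along its y; origin at the centre of its underside. Behind it (+x) a wall shelf overhangs from 0.38 m up, 13 cm beyond the mat's middle, and its upright stands at x 0.77, y 0.17 m in the base frame: keep hand and wrist clear
- vial: bystander, to be left alone: 22 mm brown vial, 44 mm tall; origin at the centre of its underside
- cap: bystander, to be left alone: loose blue screw cap, 36 mm across, 14 mm high; origin at the centre of its underside
- timer: bystander, to be left alone: bench timer, 62 mm square, 16 mm high; origin at the centre of its underside
- stopper: bystander, to be left alone: blue rubber stopper, 26 mm across, 22 mm high; origin at the centre of its underside

How it is judged:
On the way:
1. the jar and the bottle stand upright on the mat (x of jar_mid in the frame of mat between -0.04 and 0.04 m and y of jar_mid in the frame of mat between -0.095 and 0.095 m and height (world z) of jar_mid between 0.031 and 0.043 m and angle between each of jar_mid, bottle_mid's own z axis and vertical below 0.1 rad and x of bottle_mid in the frame of mat between -0.04 and 0.04 m and y of bottle_mid in the frame of mat between -0.095 and 0.095 m and height (world z) of bottle_mid between 0.042 and 0.054 m and contact force between the fingers and jar below 0.1 N and contact force between the fingers and bottle below 0.1 N), for 0.2 s.
At the end, for the whole second after the job is handed in: Every board present is in a slot of its own: its tab within 6 mm of the slot's middle, pressed down to within 2.5 mm of home, upright and square within 0.08 rad, with both levers of that slot within 0.12 rad of fully in; jar and bottle stand upright with their axes over the mat (((horizontal distance between board_1_tab and slot_1 below 0.006 m and z of board_1_tab in the frame of rack between 0.0745 and 0.0805 m and angle between board_1_tab's own z axis and vertical below 0.08 rad and angle between the x axis of board_1_tab and the x axis of rack, either way round below 0.1 rad and value of joint each of lever_1_left, lever_1_right below 0.12 rad) or (horizontal distance between board_1_tab and slot_2 below 0.006 m and z of board_1_tab in the frame of rack between 0.0745 and 0.0805 m and angle between board_1_tab's own z axis and vertical below 0.08 rad and angle between the x axis of board_1_tab and the x axis of rack, either way round below 0.1 rad and value of joint each of lever_2_left, lever_2_right below 0.12 rad) or (horizontal distance between board_1_tab and slot_3 below 0.006 m and z of board_1_tab in the frame of rack between 0.0745 and 0.0805 m and angle between board_1_tab's own z axis and vertical below 0.08 rad and angle between the x axis of board_1_tab and the x axis of rack, either way round below 0.1 rad and value of joint each of lever_3_left, lever_3_right below 0.12 rad)) and ((horizontal distance between board_2_tab and slot_1 below 0.006 m and z of board_2_tab in the frame of rack between 0.0745 and 0.0805 m and angle between board_2_tab's own z axis and vertical below 0.08 rad and angle between the x axis of board_2_tab and the x axis of rack, either way round below 0.1 rad and value of joint each of lever_1_left, lever_1_right below 0.12 rad) or (horizontal distance between board_2_tab and slot_2 below 0.006 m and z of board_2_tab in the frame of rack between 0.0745 and 0.0805 m and angle between board_2_tab's own z axis and vertical below 0.08 rad and angle between the x axis of board_2_tab and the x axis of rack, either way round below 0.1 rad and value of joint each of lever_2_left, lever_2_right below 0.12 rad) or (horizontal distance between board_2_tab and slot_3 below 0.006 m and z of board_2_tab in the frame of rack between 0.0745 and 0.0805 m and angle between board_2_tab's own z axis and vertical below 0.08 rad and angle between the x axis of board_2_tab and the x axis of rack, either way round below 0.1 rad and value of joint each of lever_3_left, lever_3_right below 0.12 rad)) and ((horizontal distance between board_3_tab and slot_1 below 0.006 m and z of board_3_tab in the frame of rack between 0.0745 and 0.0805 m and angle between board_3_tab's own z axis and vertical below 0.08 rad and angle between the x axis of board_3_tab and the x axis of rack, either way round below 0.1 rad and value of joint each of lever_1_left, lever_1_right below 0.12 rad) or (horizontal distance between board_3_tab and slot_2 below 0.006 m and z of board_3_tab in the frame of rack between 0.0745 and 0.0805 m and angle between board_3_tab's own z axis and vertical below 0.08 rad and angle between the x axis of board_3_tab and the x axis of rack, either way round below 0.1 rad and value of joint each of lever_2_left, lever_2_right below 0.12 rad) or (horizontal distance between board_3_tab and slot_3 below 0.006 m and z of board_3_tab in the frame of rack between 0.0745 and 0.0805 m and angle between board_3_tab's own z axis and vertical below 0.08 rad and angle between the x axis of board_3_tab and the x axis of rack, either way round below 0.1 rad and value of joint each of lever_3_left, lever_3_right below 0.12 rad)) and x of jar_mid in the frame of mat between -0.04 and 0.04 m and y of jar_mid in the frame of mat between -0.095 and 0.095 m and height (world z) of jar_mid between 0.031 and 0.043 m and angle between each of jar_mid, bottle_mid's own z axis and vertical below 0.1 rad and x of bottle_mid in the frame of mat between -0.04 and 0.04 m and y of bottle_mid in the frame of mat between -0.095 and 0.095 m and height (world z) of bottle_mid between 0.042 and 0.054 m); the robot touches nothing.
It fails at once if the vial is pushed more than 3 cm (distance of vial from where it was at the start of the episode above 0.03 m).
It fails at once if the cap is pushed more than 3 cm (distance of cap from where it was at the start of the episode above 0.03 m).
It fails at once if the timer is pushed more than 3 cm (distance of timer from where it was at the start of the episode above 0.03 m).
It fails at once if the stopper is pushed more than 3 cm (distance of stopper from where it was at the start of the episode above 0.03 m).
Of board_1, board_2, board_3 only 2 to 3 are there at a start; the rules pass over those that are not, and their reading is None.
At some moment in a run one of jar may be knocked a few centimetres aside while the robot is not near it.
It also fails if it takes over 210 s, if anything falls off the work surface, if the arm or the gripper's body presses on something with over 40 N, if the wrist force passes 120 N, or if a joint passes its speed limit or range.

## Working session

There is one attempt and no reset: what is moved stays moved. The work goes in short steps, Python scripts to look and compute and a tool call to move; the robot and the scene stay as the last step left them, time stands still between calls to the robot, and variables do not carry over. Pictures are saved under pics/ and viewed, at most 14 in all, crops included, and the job is handed in when it is done.

Besides the shell and the picture viewer there is one more tool, called after "Request:" by a JSON object that holds its "api" and its "payload". carry_out: Moves the arm, as the interface text tells. Its arguments: {"type":"object","properties":{"steps":{"type":"array"}},"required":["steps"]}

```bash
mkdir -p pics; cat > h.py <<'E'
import numpy as np, cv2
from plant import r
def cal(n):
    c=r.calibration(n); K=np.array([[c['fx'],0,c['cx']],[0,c['fy'],c['cy']],[0,0,1.]])
    R=cv2.Rodrigues(np.array(c['rvec'],float))[0]; return K,R,np.array(c['tvec'],float).ravel()
def ray(c,u,v,z):
    K,R,t=c; d=R.T@np.linalg.inv(K)@np.array([u,v,1.]); o=-R.T@t
    return o+d*(z-o[2])/d[2]
def proj(c,P):
    K,R,t=c; p=(R@np.atleast_2d(P).T).T+t; p=(K@p.T).T; return p[:,:2]/p[:,2:]
def save(n,f,crop=None,s=1):
    im=r.grab_frame(n)[:,:,::-1]
    if crop: x0,y0,x1,y1=crop; im=im[y0:y1,x0:x1]
    cv2.imwrite('pics/'+f,cv2.resize(im,None,fx=s,fy=s,interpolation=cv2.INTER_CUBIC))
E
python3 - <<'E'
from h import *
np.set_printoptions(precision=4,suppress=True)
save('top','t0.png',s=1.42); save('side','s0.png',s=1.42)
for n in('top','side','wrist'):
    K,R,t=cal(n); print(n,K[0,0],K[0,2],K[1,2],-R.T@t, R[2])
s=r.get_state(); print(s, r.grasp_offset)
E
```

```text
top 395.5983551443835 279.6857619931999 208.947695098633 [ 0.3853 -0.0573  1.2303] [ 0.1324 -0.002  -0.9912]
side 417.0687722275837 276.92617121433926 205.85464591739003 [-0.0181 -0.6493  0.5967] [ 0.5892  0.6169 -0.5218]
wrist 301.51895629387974 277.65686115819494 211.11051479939113 [0.2201 0.6159 0.3737] [ 0.2797 -0.1434 -0.9493]
{'time_s': 0.1, 'joint_pos': array([-1.0909,  0.3217, -0.0701,  1.4515,  0.0226,  1.3708, -0.0569]), 'joint_velocities': array([-0.0008, -0.0013, -0.0013, -0.0031,  0.0019, -0.002 , -0.0004]), 'tau': array([ -0.0004, -49.4881,  -0.3843, -31.5208,   0.0132,   0.0074,
        -0.    ]), 'tool_pos': array([0.2918, 0.5803, 0.2304]), 'tcp_rot': array([-3.1399,  0.0001,  2.6758]), 'force': array([-0.6638, -0.2352, -1.5287]), 'moment': array([-0.0458, -0.0127, -0.0185]), 'finger_force': 0.0, 'finger_gap': 0.08523911161881874} -0.0187
```

View pics/t0.png

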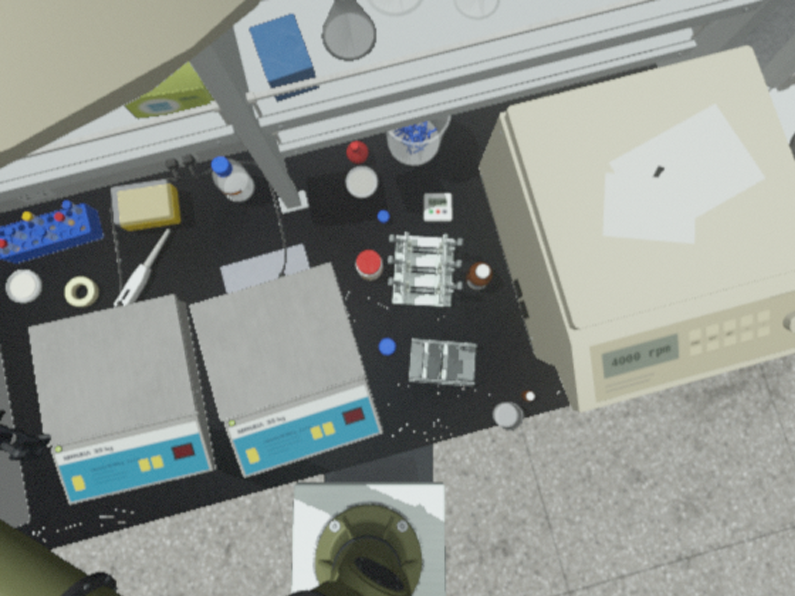

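View pics/s0.png

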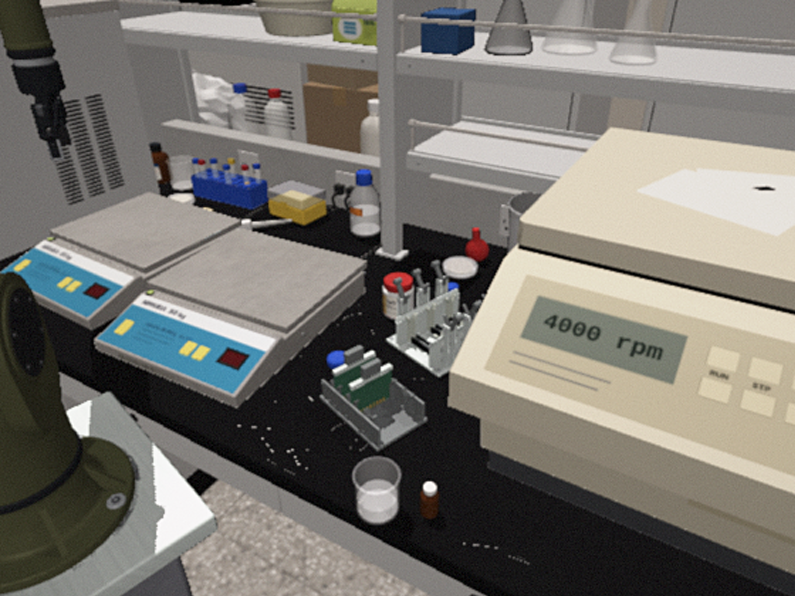

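```bash
python3 - <<'E'
from h import *
save('top','t1.png',(150,155,350,285),4)
save('side','s1.png',(220,175,365,320),4)
E
```

```text
(no output)
```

View pics/t1.png

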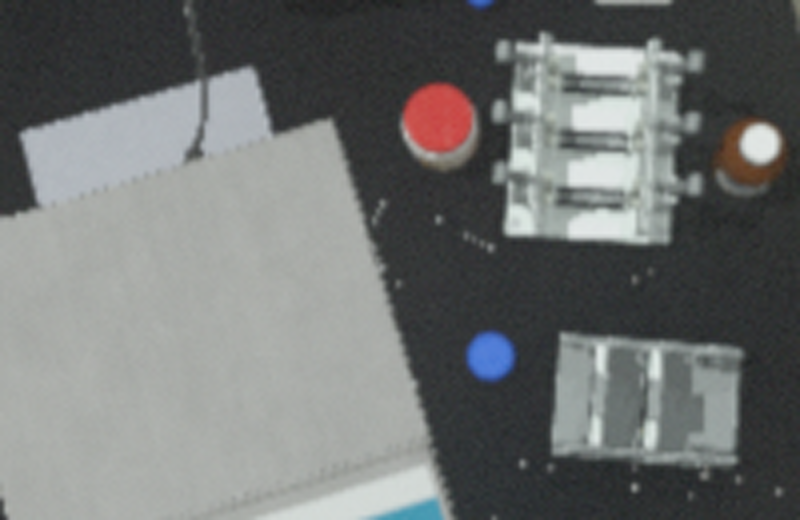

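View pics/s1.png

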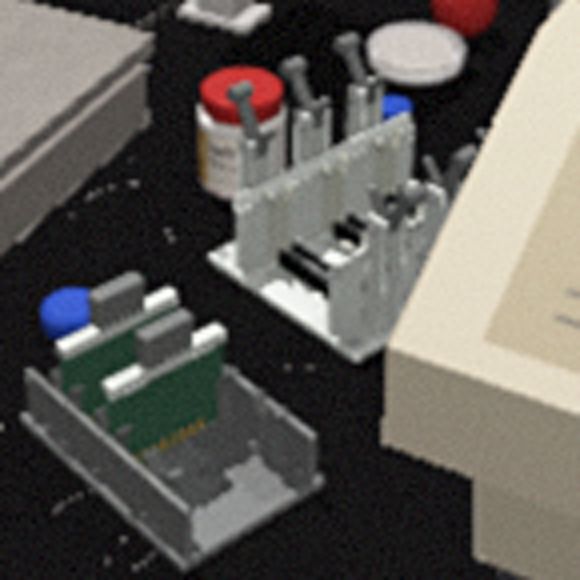

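```bash
cat > m.py <<'E'
from h import *
from scipy.optimize import least_squares
np.set_printoptions(precision=4,suppress=True)
T=cal('top');S=cal('side')
tp=lambda x,y:(150+(x+.5)/4-.5,155+(y+.5)/4-.5)
sp=lambda x,y:(220+(x+.5)/4-.5,175+(y+.5)/4-.5)
def fit(obs,x0):
    def f(p):
        c,s=np.cos(p[2]),np.sin(p[2]);e=[]
        for cam,uv,P in obs:
            w=[p[0]+c*P[0]-s*P[1],p[1]+s*P[0]+c*P[1],P[2]]
            e+=list(proj(cam,w)[0]-uv)
        return np.array(e)
    q=least_squares(f,x0,loss='soft_l1'); return q.x,f(q.x).reshape(-1,2)
E
python3 - <<'E'
from m import *
rk=[(T,tp(505,236),(-.076,.064,.006)),(T,tp(670,243),(-.076,-.064,.006)),(T,tp(516,42),(.076,.064,.006)),
 (S,sp(208,257),(-.076,.064,.004)),(S,sp(360,360),(-.076,-.064,.004))]
for o in(rk[:3],rk):print('rack',*fit(o,[.65,-.1,0]))
st=[(T,tp(560,333),(.07,.046,.036)),(T,tp(743,349),(-.07,.046,.036)),(T,tp(736,466),(-.07,-.046,.036)),(T,tp(553,455),(.07,-.046,.036)),
 (S,sp(185,570),(-.07,-.046,0)),(S,sp(323,483),(-.07,.046,0)),(S,sp(22,415),(.07,-.046,0)),(S,sp(28,372),(.07,-.046,.036))]
for o in(st[:4],st):print('stand',*fit(o,[.5,-.1,1.57]))
for n,c,uv,z in[('jar',T,tp(439,117),.07),('jar s',S,sp(241,92),.07),('bot',T,tp(761,143),.092),('tabA',S,sp(117,285),.086),('tabB',S,sp(163,325),.086),
 ('barA top',T,tp(598,395),.066),('barB top',T,tp(652,400),.066),
 ('mat FL',T,tp(20,130),.002),('mat FR',T,tp(255,66),.002),('cap',T,tp(491,356),.014),('stopper',T,(383/1.42,216/1.42),.022),('timer',T,(437/1.42,207/1.42),.016),('vial',T,(530/1.42,397/1.42),.044),
 ('balance R far',T,tp(332,118),.078),('balance R near',T,tp(450,517),.0),('centrifuge',T,(482/1.42,165/1.42),.2),('centr bl',T,(575/1.42,325/1.42),.2)]:
  print(n,ray(c,*uv,z))
for y in(53,112,172):
  for x in(503,693): print('lever tip',ray(T,*tp(x,y),.103))
E
```

```text
rack [ 0.608  -0.1163 -0.054 ] [[ 0.1219 -0.4521]
 [-0.1105 -0.0187]
 [-0.0115  0.4988]]
rack [ 0.6084 -0.1169 -0.0488] [[ 0.431  -0.4853]
 [ 0.2064 -0.2652]
 [ 0.0419  0.4541]
 [-0.0795  0.101 ]
 [-0.4258 -0.3527]]
stand [ 0.4771 -0.1563  1.6211] [[ -0.2806   9.7093]
 [  0.4158   3.3312]
 [  0.0561 -56.2395]
 [ -0.1726 -51.166 ]]
stand [ 0.3332 -0.1553  1.6648] [[  0.3449  59.5372]
 [  1.6214  50.9698]
 [ -0.1197  -9.4683]
 [ -0.9205  -2.2509]
 [ 10.2608  -7.7592]
 [-57.3751  42.5944]
 [  1.3435   0.1494]
 [ -1.426   -2.2066]]
jar [0.6158 0.0009 0.07  ]
jar s [ 0.6094 -0.0033  0.07  ]
bot [ 0.592  -0.2355  0.092 ]
tabA [ 0.4101 -0.117   0.086 ]
tabB [ 0.4048 -0.1577  0.086 ]
barA top [ 0.4097 -0.1165  0.066 ]
barB top [ 0.406  -0.1559  0.066 ]
mat FL [0.619  0.3346 0.002 ]
mat FR [0.6705 0.1504 0.002 ]
cap [ 0.4405 -0.0373  0.014 ]
stopper [ 0.7268 -0.0286  0.022 ]
timer [ 0.7491 -0.1487  0.016 ]
vial [ 0.333  -0.3361  0.044 ]
balance R far [0.6135 0.0797 0.078 ]
balance R near [ 0.3183 -0.0059  0.    ]
centrifuge [ 0.7767 -0.2217  0.2   ]
centr bl [ 0.4703 -0.3864  0.2   ]
lever tip [ 0.6567 -0.0471  0.103 ]
lever tip [ 0.6566 -0.1856  0.103 ]
lever tip [ 0.6129 -0.0471  0.103 ]
lever tip [ 0.6129 -0.185   0.103 ]
lever tip [ 0.5688 -0.0472  0.103 ]
lever tip [ 0.5688 -0.1843  0.103 ]
```

Request:
{"api": "carry_out", "payload": {"steps": [{"dr":[0,0,-0.12],"offset":[0.018,-0.036,0.01],"fingers":-1},{"dr":[0,0,-0.24],"offset":[0.036,-0.072,0.02],"fingers":-1},{"dr":[0,0,-0.36],"offset":[0.055,-0.108,0.03],"fingers":-1},{"dr":[0,0,-0.48],"offset":[0.075,-0.144,0.03],"fingers":-1},{"dr":[0,0,-0.58],"offset":[0.095,-0.18,0.03],"fingers":-1},{"dr":[0,0,-0.68],"offset":[0.115,-0.215,0.03],"fingers":-1},{"dr":[0,0,-0.78],"offset":[0.135,-0.25,0.03],"fingers":-1},{"dr":[0,0,-0.86],"offset":[0.155,-0.285,0.03],"fingers":-1}]}}

```text
time_s: 0.87
tool_pos: [0.4475, 0.2938, 0.2614]
tcp_rot: [3.141, -0.0, 1.811]
force: [0.8, 0.6, 0.4]
finger_gap: 0.0855
finger_force: 0.0
```

Request:
{"api": "carry_out", "payload": {"steps": [{"dr":[0,0,-0.05],"offset":[0.018,-0.036,0],"fingers":-1},{"dr":[0,0,-0.1],"offset":[0.036,-0.072,0],"fingers":-1},{"dr":[0,0,-0.15],"offset":[0.055,-0.108,0],"fingers":-1},{"dr":[0,0,-0.2],"offset":[0.075,-0.144,0],"fingers":-1},{"dr":[0,0,-0.24],"offset":[0.095,-0.18,0],"fingers":-1},{"dr":[0,0,-0.24],"offset":[0.115,-0.215,0],"fingers":-1},{"dr":[0,0,-0.24],"offset":[0.14,-0.25,0],"fingers":-1},{"dr":[0,0,-0.24],"offset":[0.164,-0.28,0],"fingers":-1}]}}

```text
time_s: 1.53
tool_pos: [0.6115, 0.0133, 0.2617]
tcp_rot: [3.141, -0.0, 1.575]
force: [0.3, 1.5, 1.6]
finger_gap: 0.0855
finger_force: 0.0
```

```bash
python3 - <<'E'
from m import *
s=r.get_state();print(s['tool_pos'],s['tcp_rot'],s['joint_pos'])
save('wrist','w1.png',s=1.42)
K,R,t=cal('wrist');print(-R.T@t,R[2]); np.savez('w1',K=K,R=R,t=t)
st=[(T,tp(560,333),(.07,-.046,.036)),(T,tp(743,349),(-.07,-.046,.036)),(T,tp(736,466),(-.07,.046,.036)),(T,tp(553,455),(.07,.046,.036)),
 (S,sp(185,570),(-.07,.046,0)),(S,sp(323,483),(-.07,-.046,0)),(S,sp(22,415),(.07,.046,0)),(S,sp(28,372),(.07,.046,.036))]
for o in(st[:4],st):print('stand',*fit(o,[.43,-.15,1.57]))
def tri(a,b):
    a=np.array(a)/1.42;b=np.array(b)/1.42
    P=[k[0]@np.c_[k[1],k[2]] for k in(T,S)]
    X=cv2.triangulatePoints(P[0],P[1],a.reshape(2,1),b.reshape(2,1));return (X[:3]/X[3]).ravel()
print('centr',tri((572,322),(522,243)),tri((503,113),(607,130)),tri((580,408),(450,375)))
E
```

```text
[0.6115 0.0133 0.2617] [ 3.141  -0.      1.5751] [-0.4626  0.237   0.4777  1.5244 -0.1097  1.4062  0.0259]
[0.6153 0.0851 0.4036] [ 0.0014 -0.3218 -0.9468]
stand [ 0.4062 -0.1554  1.4981] [[-0.2379 -0.1414]
 [ 0.353  -0.7885]
 [ 0.4599  0.7821]
 [-0.6066  0.1168]]
stand [ 0.4078 -0.1556  1.4946] [[-0.135  -0.7482]
 [ 0.4379 -1.2382]
 [ 0.4409  0.3152]
 [-0.6071 -0.5104]
 [-0.2406  0.3688]
 [ 0.8379  0.1124]
 [-0.2967  1.4956]
 [-3.1069 -0.8857]]
centr [ 0.4642 -0.3429  0.3164] [ 0.8153 -0.2379  0.3399] [ 0.3207 -0.3739  0.2407]
```

View pics/w1.png

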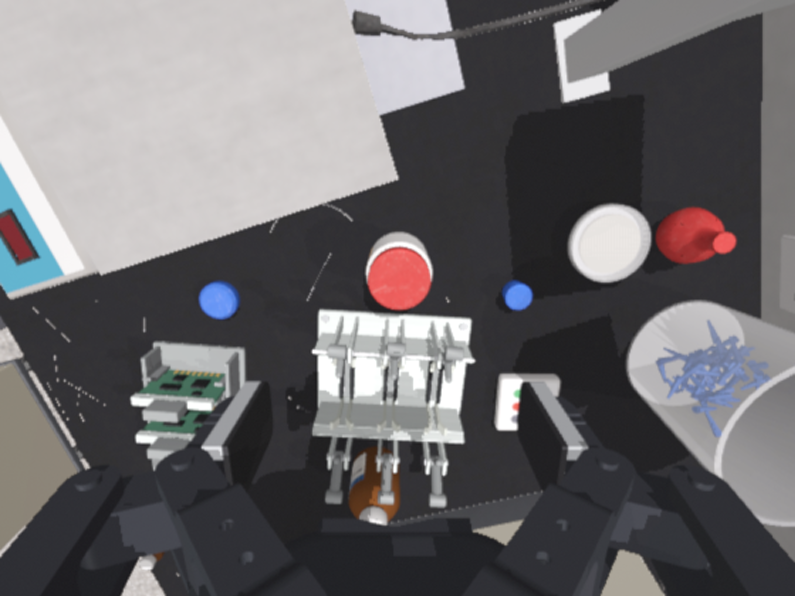

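```bash
python3 - <<'E'
from m import *
d=np.load('w1.npz');W=(d['K'],d['R'],d['t'])
w=lambda x,y:(x/1.42,y/1.42)
for n,x,y,z in[('jar',399,277,.07),('c-+',319,311,.006),('c++',471,318,.006),('bot',375,517,.092),('mat FR',464,88,.002),('mat NR',383,115,.002),('balance',398,180,.078),('tabA',165,410,.086),('stop',517,296,.022),
 ('l1',338,352,.104),('l2',396,350,.104),('l3',456,354,.104),('r1',335,497,.104),('r2',388,497,.104),('r3',438,497,.104)]:
  print(n,ray(W,*w(x,y),z))
rk=[(T,tp(505,236),(-.076,.064,.006)),(T,tp(670,243),(-.076,-.064,.006)),(T,tp(516,42),(.076,.064,.006)),
 (S,sp(208,257),(-.076,.064,.004)),(S,sp(360,360),(-.076,-.064,.004)),(W,w(319,311),(-.076,.064,.006)),(W,w(471,318),(.076,.064,.006))]
print(*fit(rk,[.61,-.11,0]))
E
```

```text
jar [ 0.6197 -0.0088  0.07  ]
c-+ [ 0.5414 -0.0612  0.006 ]
c++ [ 0.6922 -0.0697  0.006 ]
bot [ 0.5967 -0.2337  0.092 ]
mat FR [0.6761 0.138  0.002 ]
mat NR [0.6071 0.1173 0.002 ]
balance [0.619  0.0672 0.078 ]
tabA [ 0.4188 -0.1212  0.086 ]
stop [ 0.7312 -0.0416  0.022 ]
l1 [ 0.5721 -0.0589  0.104 ]
l2 [ 0.6168 -0.0575  0.104 ]
l3 [ 0.6632 -0.0613  0.104 ]
r1 [ 0.5628 -0.1988  0.104 ]
r2 [ 0.6092 -0.1992  0.104 ]
r3 [ 0.653  -0.1996  0.104 ]
[ 0.6097 -0.1241 -0.1028] [[ 1.5203 -2.0873]
 [ 1.1359  0.3289]
 [ 3.6966 -0.9056]
 [ 2.4022 -0.1793]
 [-0.0275  0.6215]
 [-0.8757 -5.7694]
 [-0.1656 -0.9533]]
```

```bash
cat >> m.py <<'E'
def red(n,lo=(165,120,80),hi=(180,255,255)):
    c=cal(n); im=r.grab_frame(n); h=cv2.cvtColor(im,cv2.COLOR_RGB2HSV)
    m=((h[...,0]>170)|(h[...,0]<6))&(h[...,1]>140)&(h[...,2]>90)
    k,l,s,ce=cv2.connectedComponentsWithStats(m.astype(np.uint8))
    return c,[(s[i,4],ce[i]) for i in range(1,k) if s[i,4]>60]
E
python3 - <<'E'
from m import *
s=r.get_state();print(s['tool_pos'])
for n in('wrist','top','side'):
    c,b=red(n)
    for a,ce in b: print(n,a,ce,ray(c,*ce,.07))
s=r.get_state();print(s['tool_pos'])
save('wrist','w2.png',(120,190,360,370),3.3)
K,R,t=cal('wrist');np.savez('w2',K=K,R=R,t=t)
E
```

```text
[0.6151 0.0042 0.2609]
wrist 1643 [486.7632 155.2812] [0.8466 0.0352 0.07  ]
wrist 212 [  5.5283 164.25  ] [0.3149 0.0285 0.07  ]
wrist 1458 [277.3011 187.9033] [ 0.6155 -0.0003  0.07  ]
top 110 [262.5273 184.1182] [ 0.615  -0.0085  0.07  ]
side 219 [335.4703 173.1963] [ 0.8116 -0.0167  0.07  ]
side 186 [280.1505 197.6882] [ 0.6096 -0.0041  0.07  ]
[0.611  0.0145 0.2607]
```

View pics/w2.png

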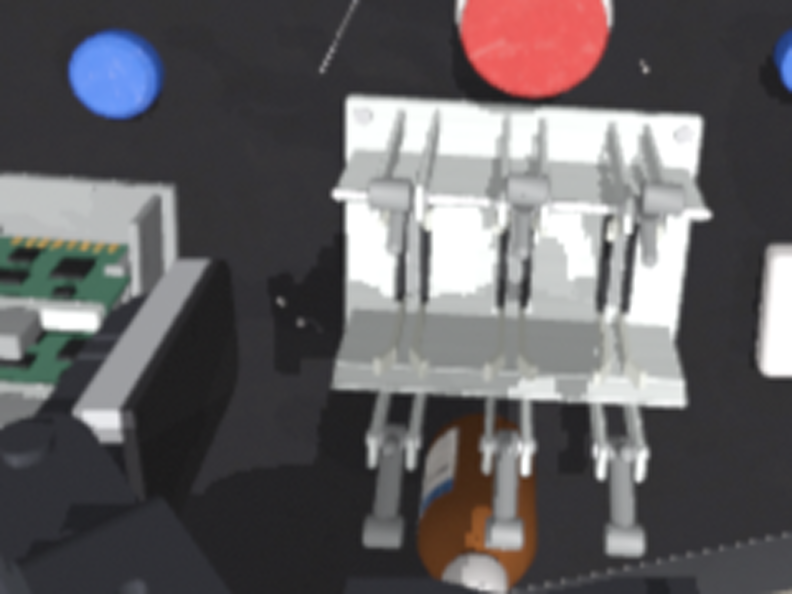

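```bash
python3 - <<'E'
from m import *
for i in range(8):
    s=r.get_state();K,R,t=cal('wrist');c,b=red('wrist');print(s['time_s'],s['tool_pos'],s['joint_velocities'].round(2)[:4],-R.T@t,[ce for a,ce in b if 1200<a<1600])
E
```

```text
1.7833 [0.6107 0.0163 0.2608] [-0.02 -0.02 -0.02  0.01] [0.6107 0.0961 0.4042] [array([281.8509, 199.2396])]
1.8333 [0.6105 0.0173 0.261 ] [-0.01 -0.01 -0.01  0.  ] [0.6104 0.097  0.4044] [array([488.6746, 169.9205]), array([281.8215, 200.0021])]
1.8833 [0.6104 0.0177 0.2612] [-0.01 -0.01  0.   -0.  ] [0.6102 0.0974 0.4046] [array([281.8737, 200.4975])]
1.9333 [0.6104 0.0178 0.2614] [-0.   -0.    0.01  0.  ] [0.6102 0.0975 0.4048] [array([488.1835, 170.5266]), array([281.758, 200.472])]
1.9833 [0.6105 0.0177 0.2615] [ 0.   -0.    0.01 -0.  ] [0.6102 0.0973 0.4049] [array([488.0019, 170.3277]), array([281.6118, 200.2436])]
2.0333 [0.6106 0.0174 0.2616] [ 0.    0.    0.01 -0.  ] [0.6103 0.0971 0.405 ] [array([487.8696, 169.9041]), array([281.5977, 200.0297])]
2.0833 [0.6106 0.0171 0.2616] [ 0.    0.    0.01 -0.  ] [0.6104 0.0968 0.405 ] [array([487.9249, 169.6312]), array([281.528 , 199.7573])]
2.1333 [0.6107 0.0168 0.2616] [ 0.    0.    0.01 -0.  ] [0.6105 0.0965 0.405 ] [array([487.9079, 169.3064]), array([281.4515, 199.46  ])]
```

```bash
python3 - <<'E'
from m import *
c,b=red('wrist')
for a,ce in b: 
    if 1200<a<1700: print('jar',ray(c,*ce,.07))
d=np.load('w2.npz');o=-d['R'].T@d['t'];print(o);o[1]-=.002
W=(d['K'],d['R'],-d['R']@o)
w=lambda x,y:(120+x/3.3,190+y/3.3)
for n,x,y,z in[('c-+',347,97,.006),('c++',702,118,.006),('bot',475,575,.092),('cap',115,72,.014),
 ('l1',390,193,.104),('l2',529,190,.104),('l3',662,196,.104),('r1',385,530,.104),('r2',505,533,.104),('r3',625,540,.104),('pl',334,392,.045),('plr',686,404,.045)]:
  print(n,ray(W,*w(x,y),z))
rk=[(T,tp(505,236),(-.076,.064,.006)),(T,tp(670,243),(-.076,-.064,.006)),(T,tp(516,42),(.076,.064,.006)),
 (S,sp(208,257),(-.076,.064,.004)),(S,sp(360,360),(-.076,-.064,.004)),(W,w(347,97),(-.076,.064,.006)),(W,w(702,118),(.076,.064,.006))]
print(*fit(rk,[.61,-.11,0]))
E
```

```text
jar [0.8461 0.0363 0.07  ]
jar [ 0.6154 -0.0002  0.07  ]
[0.6107 0.0961 0.4042]
c-+ [ 0.5371 -0.0504  0.006 ]
c++ [ 0.6887 -0.0592  0.006 ]
bot [ 0.5937 -0.2209  0.092 ]
cap [ 0.4432 -0.037   0.014 ]
l1 [ 0.5678 -0.0486  0.104 ]
l2 [ 0.6139 -0.0473  0.104 ]
l3 [ 0.658  -0.0493  0.104 ]
r1 [ 0.5608 -0.1876  0.104 ]
r2 [ 0.6058 -0.1888  0.104 ]
r3 [ 0.6511 -0.1918  0.104 ]
pl [ 0.5321 -0.1699  0.045 ]
plr [ 0.6823 -0.1752  0.045 ]
[ 0.6089 -0.1182 -0.059 ] [[ 0.6147 -0.8421]
 [ 0.3683 -0.2075]
 [ 0.7103  0.1343]
 [ 0.421   0.0068]
 [-0.3123 -0.2124]
 [-0.2744 -0.3849]
 [-0.1486 -0.2942]]
```

Request:
{"api": "carry_out", "payload": {"steps": [{"dr":[0,0,0],"offset":[0.002,-0.006,-0.02],"fingers":-1},{"dr":[0,0,0],"offset":[0.003,-0.011,-0.05],"fingers":-1},{"dr":[0,0,0],"offset":[0.004,-0.014,-0.08],"fingers":-1},{"dr":[0,0,0],"offset":[0.005,-0.0155,-0.11],"fingers":-1},{"dr":[0,0,0],"offset":[0.005,-0.0155,-0.13],"fingers":-1},{"dr":[0,0,0],"offset":[0.005,-0.0155,-0.15],"fingers":-1},{"dr":[0,0,0],"offset":[0.005,-0.0155,-0.16],"fingers":-1},{"dr":[0,0,0],"offset":[0.005,-0.0155,-0.16],"fingers":-1}]}}

```text
time_s: 2.9
tool_pos: [0.6141, 0.0004, 0.0987]
tcp_rot: [-3.137, 0.001, 1.576]
force: [0.3, -0.4, -0.8]
finger_gap: 0.0853
finger_force: 0.0
```

Request:
{"api": "carry_out", "payload": {"steps": [{"dr":[0,0,0],"offset":[0,0,-0.015],"fingers":-1},{"dr":[0,0,0],"offset":[0,0,-0.035],"fingers":-1},{"dr":[0,0,0],"offset":[0,0,-0.05],"fingers":-1},{"dr":[0,0,0],"offset":[0,0,-0.06],"fingers":-1},{"dr":[0,0,0],"offset":[0,0,-0.064],"fingers":-1},{"dr":[0,0,0],"offset":[0,0,-0.064],"fingers":-1},{"dr":[0,0,0],"offset":[0,0,-0.064],"fingers":0.6},{"dr":[0,0,0],"offset":[0,0,-0.064],"fingers":0.6}]}}

```text
time_s: 3.57
tool_pos: [0.617, 0.0002, 0.0387]
tcp_rot: [3.139, -0.0, 1.576]
force: [0.2, 0.3, 0.3]
finger_gap: 0.0634
finger_force: 0.0
```

Request:
{"api": "carry_out", "payload": {"steps": [{"dr":[0,0,0],"offset":[0,0,0],"fingers":0.6},{"dr":[0,0,0],"offset":[0,0,0],"fingers":0.6},{"dr":[0,0,0],"offset":[0,0,0],"fingers":0.6},{"dr":[0,0,0],"offset":[0,0,0],"fingers":0.6},{"dr":[0,0,0],"offset":[0,0,0],"fingers":0.6},{"dr":[0,0,0],"offset":[0,0,0],"fingers":0.6}]}}

```text
time_s: 4.07
tool_pos: [0.6173, 0.0002, 0.0392]
tcp_rot: [3.139, -0.0, 1.576]
force: [-0.1, -0.5, 6.1]
finger_gap: 0.0535
finger_force: 63.6
```

Request:
{"api": "carry_out", "payload": {"steps": [{"dr":[0,0,0],"offset":[0,0,0.015],"fingers":0.6},{"dr":[0,0,0],"offset":[0,0,0.045],"fingers":0.6},{"dr":[0,0,0],"offset":[0,0,0.08],"fingers":0.6},{"dr":[0,0,0.06],"offset":[0,0.005,0.105],"fingers":0.6},{"dr":[0,0,0.17],"offset":[0.001,0.02,0.115],"fingers":0.6},{"dr":[0,0,0.29],"offset":[0.002,0.035,0.12],"fingers":0.6},{"dr":[0,0,0.41],"offset":[0.004,0.05,0.12],"fingers":0.6},{"dr":[0,0,0.53],"offset":[0.006,0.065,0.12],"fingers":0.6}]}}

```text
time_s: 4.73
tool_pos: [0.6222, 0.066, 0.1582]
tcp_rot: [3.14, 0.0, 2.112]
force: [-1.0, -0.1, -2.2]
finger_gap: 0.0537
finger_force: 63.5
```

Request:
{"api": "carry_out", "payload": {"steps": [{"dr":[0,0,0.12],"offset":[0.001,0.015,0],"fingers":0.6},{"dr":[0,0,0.24],"offset":[0.003,0.03,0],"fingers":0.6},{"dr":[0,0,0.36],"offset":[0.005,0.045,0],"fingers":0.6},{"dr":[0,0,0.48],"offset":[0.007,0.06,0],"fingers":0.6},{"dr":[0,0,0.6],"offset":[0.008,0.075,0],"fingers":0.6},{"dr":[0,0,0.72],"offset":[0.009,0.09,0],"fingers":0.6},{"dr":[0,0,0.84],"offset":[0.009,0.102,0],"fingers":0.6},{"dr":[0,0,0.96],"offset":[0.009,0.11,0],"fingers":0.6}]}}

```text
time_s: 5.4
tool_pos: [0.6305, 0.1772, 0.1571]
tcp_rot: [3.141, -0.001, 3.073]
force: [-0.4, 1.1, -2.5]
finger_gap: 0.0538
finger_force: 63.5
```

Request:
{"api": "carry_out", "payload": {"steps": [{"dr":[0,0,0.1],"offset":[0,0.004,0],"fingers":0.6},{"dr":[0,0,0.2],"offset":[0,0.006,0],"fingers":0.6},{"dr":[0,0,0.28],"offset":[0,0.006,0],"fingers":0.6},{"dr":[0,0,0.32],"offset":[0,0.006,0],"fingers":0.6},{"dr":[0,0,0.34],"offset":[0,0.006,0],"fingers":0.6},{"dr":[0,0,0.34],"offset":[0,0.006,0],"fingers":0.6},{"dr":[0,0,0.34],"offset":[0,0.006,0],"fingers":0.6},{"dr":[0,0,0.34],"offset":[0,0.006,0],"fingers":0.6}]}}

```text
time_s: 6.07
tool_pos: [0.6309, 0.1811, 0.1573]
tcp_rot: [-3.142, -0.0, -2.878]
force: [-0.2, -0.5, -0.9]
finger_gap: 0.0537
finger_force: 63.5
```

```bash
python3 - <<'E'
from m import *
s=r.get_state();print(s['tool_pos'],s['tcp_rot'],s['joint_pos'],s['finger_gap'],s['finger_force'])
save('wrist','w3.png',s=1.42); K,R,t=cal('wrist');np.savez('w3',K=K,R=R,t=t)
E
```

```text
[0.6309 0.1811 0.1573] [-3.1416 -0.0001 -2.8783] [-0.4145  0.3741  0.1209  1.5336 -0.0467  1.2369  1.5475] 0.053709737728169255 63.53087067604065
```

View pics/w3.png

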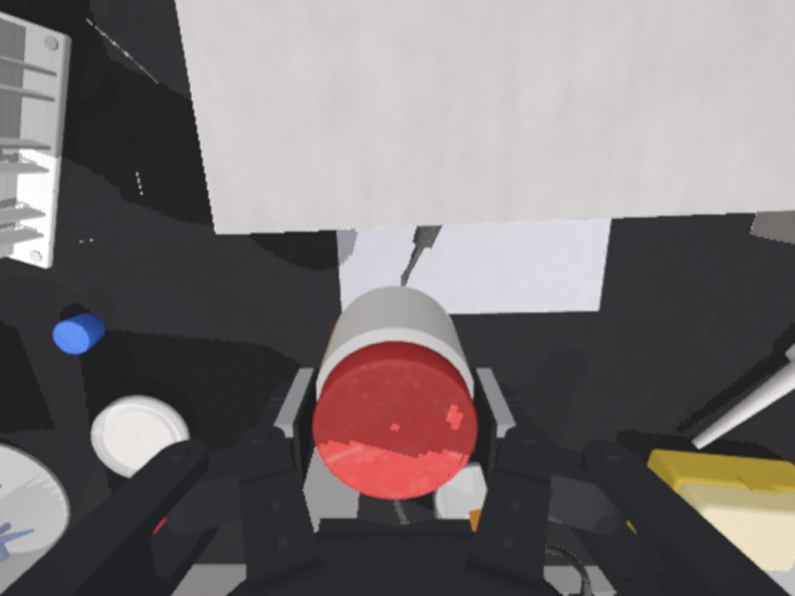

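```bash
python3 - <<'E'
from m import *
d=np.load('w3.npz');W=(d['K'],d['R'],d['t'])
d=np.load('w1.npz');W1=(d['K'],d['R'],d['t'])
w=lambda x,y:(x/1.42,y/1.42)
print('FR',ray(W,*w(343,314),.002),'FL',ray(W,*w(600,311),.002),'bal',ray(W,*w(215,234),.078),ray(W,*w(610,217),.078))
P=lambda c:c[0]@np.c_[c[1],c[2]]
for n,a in [('conn',(428,240)),('tip',(404,284))]:
  b={'conn':(195,155),'tip':(203,122)}[n]
  X=cv2.triangulatePoints(P(T),P(W),np.array(tp(*b)).reshape(2,1),np.array(w(*a)).reshape(2,1));X=(X[:3]/X[3]).ravel()
  print(n,X,proj(T,X),tp(*b),proj(W,X)*1.42,proj(W1,X)*1.42)
E
```

```text
FR [0.6694 0.1509 0.002 ] FL [0.6175 0.3342 0.002 ] bal [0.6139 0.0786 0.078 ] [0.5523 0.2738 0.078 ]
conn [ 0.5997  0.1966 -0.0005] [[198.3979 193.2702]] (198.375, 193.375) [[428.3776 239.2806]] [[372.5415   9.0766]]
tip [0.6161 0.1804 0.0593] [[199.9173 184.4909]] (200.375, 185.125) [[401.4886 277.4493]] [[392.9425   8.4736]]
```

Request:
{"api": "carry_out", "payload": {"steps": [{"dr":[0,0,0],"offset":[-0.004,0.014,0],"fingers":0.6},{"dr":[0,0,0],"offset":[-0.012,0.04,0],"fingers":0.6},{"dr":[0,0,0],"offset":[-0.022,0.074,-0.01],"fingers":0.6},{"dr":[0,0,0],"offset":[-0.029,0.1,-0.03],"fingers":0.6},{"dr":[0,0,0],"offset":[-0.033,0.112,-0.055],"fingers":0.6},{"dr":[0,0,0],"offset":[-0.0335,0.114,-0.08],"fingers":0.6},{"dr":[0,0,0],"offset":[-0.0335,0.114,-0.095],"fingers":0.6},{"dr":[0,0,0],"offset":[-0.0335,0.114,-0.1],"fingers":0.6}]}}

```text
time_s: 6.78
tool_pos: [0.5943, 0.2963, 0.0537]
tcp_rot: [-3.141, -0.006, -2.875]
force: [-0.5, -1.1, -2.2]
finger_gap: 0.0535
finger_force: 63.5
```

Request:
{"api": "carry_out", "payload": {"steps": [{"dr":[0,0,0],"offset":[0,0,-0.004],"fingers":0.6},{"dr":[0,0,0],"offset":[0,0,-0.01],"fingers":0.6},{"dr":[0,0,0],"offset":[0,0,-0.014],"fingers":0.6},{"dr":[0,0,0],"offset":[0,0,-0.015],"fingers":0.6},{"dr":[0,0,0],"offset":[0,0,-0.015],"fingers":0.6},{"dr":[0,0,0],"offset":[0,0,-0.015],"fingers":0.6},{"dr":[0,0,0],"offset":[0,0,-0.015],"fingers":0.6}]}}

```text
time_s: 7.37
tool_pos: [0.5979, 0.2953, 0.0431]
tcp_rot: [3.141, 0.001, -2.878]
force: [1.1, 0.0, -1.3]
finger_gap: 0.0536
finger_force: 63.6
```

Request:
{"api": "carry_out", "payload": {"steps": [{"dr":[0,0,0],"offset":[0,0,-0.0015],"fingers":0.6},{"dr":[0,0,0],"offset":[0,0,-0.0015],"fingers":0.6},{"dr":[0,0,0],"offset":[0,0,-0.0015],"fingers":-0.6},{"dr":[0,0,0],"offset":[0,0,-0.0015],"fingers":-1},{"dr":[0,0,0],"offset":[0,0,-0.0015],"fingers":-1},{"dr":[0,0,0],"offset":[0,0,-0.0015],"fingers":-1},{"dr":[0,0,0],"offset":[0,0,-0.0015],"fingers":-1},{"dr":[0,0,0],"offset":[0,0,-0.0015],"fingers":-1}]}}

```text
time_s: 8.03
tool_pos: [0.5975, 0.2953, 0.0409]
tcp_rot: [3.142, 0.0, -2.877]
force: [-0.1, -0.3, -0.2]
finger_gap: 0.0852
finger_force: 0.0
```

Request:
{"api": "carry_out", "payload": {"steps": [{"dr":[0,0,0],"offset":[0,0,0.015],"fingers":-1},{"dr":[0,0,0],"offset":[0,0,0.05],"fingers":-1},{"dr":[0,0,0],"offset":[0,0,0.09],"fingers":-1},{"dr":[0,0,0],"offset":[0,0,0.13],"fingers":-1},{"dr":[0,0,-0.12],"offset":[0,-0.03,0.16],"fingers":-1},{"dr":[0,0,-0.24],"offset":[0,-0.07,0.18],"fingers":-1},{"dr":[0,0,-0.36],"offset":[0,-0.11,0.185],"fingers":-1},{"dr":[0,0,-0.48],"offset":[0,-0.15,0.185],"fingers":-1}]}}

```text
time_s: 8.7
tool_pos: [0.5986, 0.1451, 0.2291]
tcp_rot: [3.139, 0.005, 2.922]
force: [1.5, -0.3, 0.2]
finger_gap: 0.0853
finger_force: 0.0
```

Request:
{"api": "carry_out", "payload": {"steps": [{"dr":[0,0,-0.12],"offset":[0,-0.04,0],"fingers":-1},{"dr":[0,0,-0.24],"offset":[0,-0.08,0],"fingers":-1},{"dr":[0,0,-0.36],"offset":[0,-0.12,0],"fingers":-1},{"dr":[0,0,-0.48],"offset":[0,-0.16,0],"fingers":-1},{"dr":[0,0,-0.6],"offset":[0,-0.2,0],"fingers":-1},{"dr":[0,0,-0.72],"offset":[0,-0.235,0],"fingers":-1},{"dr":[0,0,-0.84],"offset":[0,-0.265,0],"fingers":-1},{"dr":[0,0,-0.95],"offset":[0,-0.29,0],"fingers":-1}]}}

```text
time_s: 9.37
tool_pos: [0.5968, -0.1476, 0.2262]
tcp_rot: [3.141, 0.001, 1.967]
force: [1.1, 0.1, -0.0]
finger_gap: 0.0857
finger_force: 0.0
```

Request:
{"api": "carry_out", "payload": {"steps": [{"dr":[0,0,-0.1],"offset":[0,-0.01,0],"fingers":-1},{"dr":[0,0,-0.2],"offset":[0,-0.015,0],"fingers":-1},{"dr":[0,0,-0.3],"offset":[0,-0.015,0],"fingers":-1},{"dr":[0,0,-0.36],"offset":[0,-0.015,0],"fingers":-1},{"dr":[0,0,-0.41],"offset":[0,-0.015,0],"fingers":-1},{"dr":[0,0,-0.41],"offset":[0,-0.015,0],"fingers":-1},{"dr":[0,0,-0.41],"offset":[0,-0.015,0],"fingers":-1},{"dr":[0,0,-0.41],"offset":[0,-0.015,0],"fingers":-1}]}}

```text
time_s: 10.03
tool_pos: [0.5975, -0.1591, 0.2259]
tcp_rot: [3.141, -0.0, 1.567]
force: [0.1, -0.3, -0.3]
finger_gap: 0.0859
finger_force: 0.0
```

```bash
python3 - <<'E'
from m import *
s=r.get_state();print(s['tool_pos'],s['tcp_rot'],s['joint_pos'],s['time_s'])
c,b=red('top')
for a,ce in b: print('jar',a,ray(c,*ce,.071))
save('wrist','w4.png',s=1.42); K,R,t=cal('wrist');np.savez('w4',K=K,R=R,t=t)
E
```

```text
[ 0.5975 -0.1591  0.2259] [ 3.1415 -0.      1.5673] [-0.2247  0.2756  0.5387  1.5616 -0.1438  1.344   0.3263] 10.0333
jar 168 [0.8563 0.0279 0.071 ]
jar 224 [0.598  0.2965 0.071 ]
```

View pics/w4.png

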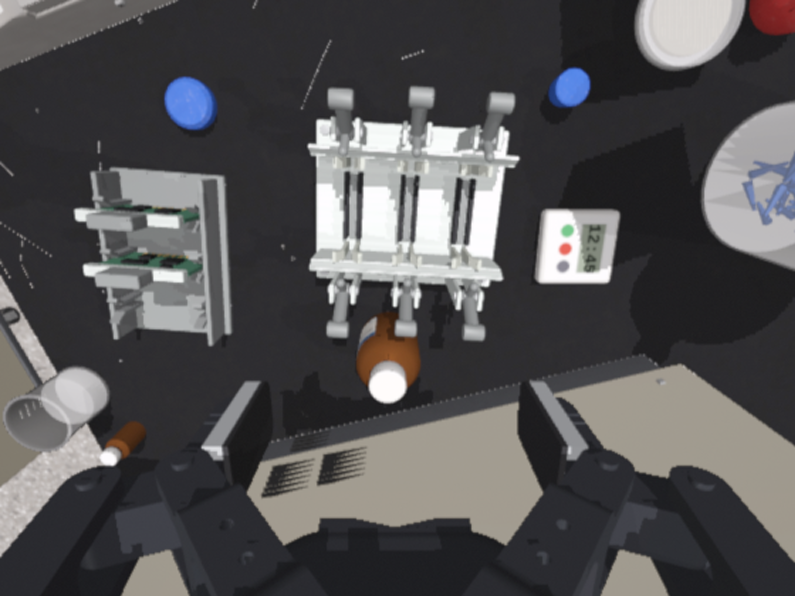

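```bash
python3 - <<'E'
from m import *
d=np.load('w4.npz');W=(d['K'],d['R'],d['t'])
w=lambda x,y:(x/1.42,y/1.42)
for n,x,y,z in[('bot',388,381,.092),('c-+',318,121,.006),('c++',508,128,.006),
 ('l1',341,99,.106),('l2',421,97,.106),('l3',500,103,.106),('r1',339,328,.106),('r2',406,327,.106),('r3',474,332,.106),('stand',222,177,.036),('stand',228,342,.036),('stopper',570,80,.022),('timer',578,246,.016),('vial',110,457,.044)]:
  print(n,ray(W,*w(x,y),z))
rk=[(T,tp(505,236),(-.076,.064,.006)),(T,tp(670,243),(-.076,-.064,.006)),(T,tp(516,42),(.076,.064,.006)),
 (W,w(318,121),(-.076,.064,.006)),(W,w(508,128),(.076,.064,.006)),
 *[(W,w(*p),q) for p,q in [((341,99),(-.045,.072,.106)),((421,97),(0,.072,.106)),((500,103),(.045,.072,.106)),((339,328),(-.045,-.072,.106)),((406,327),(0,-.072,.106)),((474,332),(.045,-.072,.106))]]]
print(*fit(rk,[.61,-.11,0])); print(*fit(rk[3:],[.61,-.11,0]))
E
```

```text
bot [ 0.5928 -0.2335  0.092 ]
c-+ [ 0.5383 -0.0516  0.006 ]
c++ [ 0.6879 -0.0575  0.006 ]
l1 [ 0.5684 -0.0479  0.106 ]
l2 [ 0.6132 -0.0471  0.106 ]
l3 [ 0.6577 -0.0504  0.106 ]
r1 [ 0.561  -0.1861  0.106 ]
r2 [ 0.6054 -0.1856  0.106 ]
r3 [ 0.6505 -0.1894  0.106 ]
stand [ 0.469  -0.0924  0.036 ]
stand [ 0.4564 -0.2269  0.036 ]
stopper [ 0.7266 -0.026   0.022 ]
timer [ 0.7511 -0.1499  0.016 ]
vial [ 0.3378 -0.3369  0.044 ]
[ 0.6094 -0.1186 -0.0506] [[ 0.9392 -0.8326]
 [ 0.7074 -0.5404]
 [ 0.627   0.1221]
 [-1.4845 -0.7711]
 [ 0.4921  1.0164]
 [-0.5533 -4.8517]
 [-0.2066 -0.5839]
 [ 0.5395 -1.9654]
 [-0.0812  2.051 ]
 [ 0.4121  4.7787]
 [-0.0145  3.2719]]
[ 0.6095 -0.1188 -0.0502] [[-1.4498 -0.5344]
 [ 0.5024  1.195 ]
 [-0.5138 -4.5291]
 [-0.183  -0.2866]
 [ 0.5498 -1.6931]
 [ 0.0102  2.2814]
 [ 0.492   4.9914]
 [ 0.0557  3.4671]]
```

Request:
{"api": "carry_out", "payload": {"steps": [{"dr":[0,0,0],"offset":[-0.001,-0.015,0],"fingers":-1},{"dr":[0,0,0],"offset":[-0.002,-0.035,-0.01],"fingers":-1},{"dr":[0,0,0],"offset":[-0.003,-0.055,-0.025],"fingers":-1},{"dr":[0,0,0],"offset":[-0.004,-0.07,-0.045],"fingers":-1},{"dr":[0,0,0],"offset":[-0.004,-0.075,-0.06],"fingers":-1},{"dr":[0,0,0],"offset":[-0.004,-0.075,-0.08],"fingers":-1},{"dr":[0,0,0],"offset":[-0.004,-0.075,-0.09],"fingers":-1},{"dr":[0,0,0],"offset":[-0.004,-0.075,-0.09],"fingers":-1}]}}

```text
time_s: 10.8
tool_pos: [0.5919, -0.2332, 0.133]
tcp_rot: [-3.137, -0.002, 1.566]
force: [0.5, 0.4, 0.0]
finger_gap: 0.0854
finger_force: 0.0
```

Request:
{"api": "carry_out", "payload": {"steps": [{"dr":[0,0,0],"offset":[0,0,-0.01],"fingers":-1},{"dr":[0,0,0],"offset":[0,0,-0.03],"fingers":-1},{"dr":[0,0,0],"offset":[0,0,-0.055],"fingers":-1},{"dr":[0,0,0],"offset":[0,0,-0.08],"fingers":-1},{"dr":[0,0,0],"offset":[0,0,-0.095],"fingers":-1},{"dr":[0,0,0],"offset":[0,0,-0.1],"fingers":-1},{"dr":[0,0,0],"offset":[0,0,-0.1],"fingers":-1},{"dr":[0,0,0],"offset":[0,0,-0.1],"fingers":0.6}]}}

```text
time_s: 11.47
tool_pos: [0.5945, -0.2344, 0.0371]
tcp_rot: [3.14, 0.001, 1.566]
force: [-0.2, -0.3, 0.6]
finger_gap: 0.0752
finger_force: 0.0
```

Request:
{"api": "carry_out", "payload": {"steps": [{"dr":[0,0,0],"offset":[0,0,0],"fingers":0.6},{"dr":[0,0,0],"offset":[0,0,0],"fingers":0.6},{"dr":[0,0,0],"offset":[0,0,0],"fingers":0.6},{"dr":[0,0,0],"offset":[0,0,0],"fingers":0.6},{"dr":[0,0,0],"offset":[0,0,0],"fingers":0.6},{"dr":[0,0,0],"offset":[0,0,0],"fingers":0.6},{"dr":[0,0,0],"offset":[0,0,0],"fingers":0.6}]}}

```text
time_s: 12.05
tool_pos: [0.5944, -0.2348, 0.0381]
tcp_rot: [3.139, 0.0, 1.566]
force: [-2.4, 0.9, 5.4]
finger_gap: 0.0495
finger_force: 61.9
```

Request:
{"api": "carry_out", "payload": {"steps": [{"dr":[0,0,0],"offset":[0,0,0.015],"fingers":0.6},{"dr":[0,0,0],"offset":[0,0,0.045],"fingers":0.6},{"dr":[0,0,0],"offset":[0,0,0.085],"fingers":0.6},{"dr":[0,0,0],"offset":[0,0.0,0.12],"fingers":0.6},{"dr":[0,0,0.08],"offset":[0.001,0.01,0.138],"fingers":0.6},{"dr":[0,0,0.18],"offset":[0.002,0.035,0.14],"fingers":0.6},{"dr":[0,0,0.29],"offset":[0.004,0.07,0.14],"fingers":0.6},{"dr":[0,0,0.4],"offset":[0.006,0.105,0.14],"fingers":0.6}]}}

```text
time_s: 12.72
tool_pos: [0.5996, -0.1295, 0.1774]
tcp_rot: [3.139, 0.001, 1.968]
force: [0.8, 1.4, -1.8]
finger_gap: 0.0496
finger_force: 62.9
```

Request:
{"api": "carry_out", "payload": {"steps": [{"dr":[0,0,0.11],"offset":[0.002,0.037,0],"fingers":0.6},{"dr":[0,0,0.22],"offset":[0.004,0.074,0],"fingers":0.6},{"dr":[0,0,0.33],"offset":[0.006,0.111,0],"fingers":0.6},{"dr":[0,0,0.44],"offset":[0.008,0.148,0],"fingers":0.6},{"dr":[0,0,0.55],"offset":[0.01,0.185,0],"fingers":0.6},{"dr":[0,0,0.65],"offset":[0.012,0.222,0],"fingers":0.6},{"dr":[0,0,0.74],"offset":[0.014,0.26,0],"fingers":0.6},{"dr":[0,0,0.83],"offset":[0.0165,0.295,0],"fingers":0.6}]}}

```text
time_s: 13.38
tool_pos: [0.6157, 0.1682, 0.1766]
tcp_rot: [3.14, 0.001, 2.801]
force: [0.8, 0.1, -1.9]
finger_gap: 0.0493
finger_force: 62.9
```

Request:
{"api": "carry_out", "payload": {"steps": [{"dr":[0,0,0],"offset":[0,0.03,0],"fingers":0.6},{"dr":[0,0,0],"offset":[0,0.05,0],"fingers":0.6},{"dr":[0,0,0],"offset":[0,0.06,0],"fingers":0.6},{"dr":[0,0,0],"offset":[0,0.0615,0],"fingers":0.6},{"dr":[0,0,0],"offset":[0,0.0615,0],"fingers":0.6},{"dr":[0,0,0],"offset":[0,0.0615,0],"fingers":0.6},{"dr":[0,0,0],"offset":[0,0.0615,0],"fingers":0.6},{"dr":[0,0,0],"offset":[0,0.0615,0],"fingers":0.6}]}}

```text
time_s: 14.05
tool_pos: [0.6165, 0.225, 0.1761]
tcp_rot: [-3.141, 0.001, 2.793]
force: [0.9, 0.3, -1.7]
finger_gap: 0.0493
finger_force: 62.9
```

```bash
python3 - <<'E'
from m import *
c,b=red('wrist')
for a,ce in b: print('jar w',a,ray(c,*ce,.072))
s=r.get_state();print(s['tool_pos'],s['tcp_rot'],s['joint_pos'],s['time_s'])
E
```

```text
jar w 2740 [0.5969 0.2943 0.072 ]
[0.6164 0.2255 0.176 ] [-3.1413  0.0005  2.7934] [-0.5305  0.3624  0.1782  1.5142 -0.0653  1.2706  0.8783] 14.1
```

Request:
{"api": "carry_out", "payload": {"steps": [{"dr":[0,0,0],"offset":[0,0.001,-0.015],"fingers":0.6},{"dr":[0,0,0],"offset":[0,0.001,-0.04],"fingers":0.6},{"dr":[0,0,0],"offset":[0,0.001,-0.07],"fingers":0.6},{"dr":[0,0,0],"offset":[0,0.001,-0.095],"fingers":0.6},{"dr":[0,0,0],"offset":[0,0.001,-0.112],"fingers":0.6},{"dr":[0,0,0],"offset":[0,0.001,-0.12],"fingers":0.6},{"dr":[0,0,0],"offset":[0,0.001,-0.12],"fingers":0.6},{"dr":[0,0,0],"offset":[0,0.001,-0.12],"fingers":0.6}]}}

```text
time_s: 14.77
tool_pos: [0.6165, 0.228, 0.0564]
tcp_rot: [3.141, 0.001, 2.795]
force: [-0.3, 0.4, -1.9]
finger_gap: 0.0493
finger_force: 62.9
```

Request:
{"api": "carry_out", "payload": {"steps": [{"dr":[0,0,0],"offset":[0,0,-0.005],"fingers":0.6},{"dr":[0,0,0],"offset":[0,0,-0.01],"fingers":0.6},{"dr":[0,0,0],"offset":[0,0,-0.014],"fingers":0.6},{"dr":[0,0,0],"offset":[0,0,-0.0155],"fingers":0.6},{"dr":[0,0,0],"offset":[0,0,-0.0155],"fingers":0.6},{"dr":[0,0,0],"offset":[0,0,-0.0155],"fingers":0.6},{"dr":[0,0,0],"offset":[0,0,-0.0155],"fingers":0.6}]}}

```text
time_s: 15.35
tool_pos: [0.616, 0.2283, 0.0405]
tcp_rot: [3.141, 0.0, 2.796]
force: [-0.3, -0.7, -2.2]
finger_gap: 0.0491
finger_force: 62.9
```

Request:
{"api": "carry_out", "payload": {"steps": [{"dr":[0,0,0],"offset":[0,0,0],"fingers":-0.7},{"dr":[0,0,0],"offset":[0,0,0],"fingers":-0.7},{"dr":[0,0,0],"offset":[0,0,0],"fingers":-0.7},{"dr":[0,0,0],"offset":[0,0,0],"fingers":-0.7},{"dr":[0,0,0],"offset":[0,0,0],"fingers":-0.7},{"dr":[0,0,0],"offset":[0,0,0],"fingers":-0.7}]}}

```text
time_s: 15.85
tool_pos: [0.6161, 0.2284, 0.0405]
tcp_rot: [3.141, 0.0, 2.796]
force: [0.4, -0.1, 0.1]
finger_gap: 0.0726
finger_force: 0.0
```

Request:
{"api": "carry_out", "payload": {"steps": [{"dr":[0,0,0],"offset":[0,0,0.012],"fingers":-0.7},{"dr":[0,0,0],"offset":[0,0,0.035],"fingers":-0.7},{"dr":[0,0,0],"offset":[0,0,0.07],"fingers":-0.7},{"dr":[0,0,0],"offset":[0,0,0.11],"fingers":-0.7},{"dr":[0,0,0],"offset":[0,0,0.15],"fingers":-0.7},{"dr":[0,0,0.07],"offset":[-0.01,-0.02,0.18],"fingers":-0.7},{"dr":[0,0,0.14],"offset":[-0.03,-0.05,0.19],"fingers":-0.7},{"dr":[0,0,0.2],"offset":[-0.05,-0.085,0.19],"fingers":-0.7}]}}

```text
time_s: 16.52
tool_pos: [0.5675, 0.1449, 0.2356]
tcp_rot: [3.137, 0.008, 3.003]
force: [1.9, -1.6, -0.3]
finger_gap: 0.0725
finger_force: 0.0
```

Request:
{"api": "carry_out", "payload": {"steps": [{"dr":[0,0,0.05],"offset":[-0.02,-0.035,0],"fingers":-0.7},{"dr":[0,0,0.07],"offset":[-0.04,-0.07,0],"fingers":-0.7},{"dr":[0,0,0.07],"offset":[-0.06,-0.105,0],"fingers":-0.7},{"dr":[0,0,0.07],"offset":[-0.08,-0.14,0],"fingers":-0.5},{"dr":[0,0,0.07],"offset":[-0.1,-0.175,0],"fingers":-0.3},{"dr":[0,0,0.07],"offset":[-0.12,-0.21,0],"fingers":-0.3},{"dr":[0,0,0.07],"offset":[-0.135,-0.235,0],"fingers":-0.3},{"dr":[0,0,0.07],"offset":[-0.145,-0.255,0],"fingers":-0.3}]}}

```text
time_s: 17.18
tool_pos: [0.4192, -0.1145, 0.2315]
tcp_rot: [3.141, 0.002, 3.062]
force: [0.2, -0.4, 0.2]
finger_gap: 0.0555
finger_force: 0.0
```

Request:
{"api": "carry_out", "payload": {"steps": [{"dr":[0,0,0],"offset":[-0.001,-0.008,0],"fingers":-0.3},{"dr":[0,0,0],"offset":[-0.001,-0.01,0],"fingers":-0.3},{"dr":[0,0,0],"offset":[-0.001,-0.01,0],"fingers":-0.3},{"dr":[0,0,0],"offset":[-0.001,-0.01,0],"fingers":-0.3},{"dr":[0,0,0],"offset":[-0.001,-0.01,0],"fingers":-0.3},{"dr":[0,0,0],"offset":[-0.001,-0.01,0],"fingers":-0.3}]}}

```text
time_s: 17.68
tool_pos: [0.4205, -0.1205, 0.2302]
tcp_rot: [-3.141, -0.0, 3.068]
force: [-0.2, -0.7, 0.4]
finger_gap: 0.0556
finger_force: 0.0
```

```bash
python3 - <<'E'
from m import *
c,b=red('top')
for a,ce in b: print('jar',a,ray(c,*ce,.072))
s=r.get_state();print(s['tool_pos'],s['tcp_rot'],s['joint_pos'],s['time_s'],s['finger_gap'])
a=r.grab_frame('wrist')[:,:,::-1]; K,R,t=cal('wrist');np.savez('w5',K=K,R=R,t=t)
cv2.imwrite('pics/full5.png',a)
b=r.grab_frame('top')[120:260,130:330,::-1]
o=np.zeros((600,800,3),np.uint8); o[:600,:800]=cv2.resize(a,(800,600)); x=cv2.resize(b,None,fx=1.5,fy=1.5,interpolation=cv2.INTER_CUBIC); o[:x.shape[0],800-x.shape[1]:]=x
cv2.imwrite('pics/w5.png',o)
E
```

```text
jar 167 [0.8555 0.0275 0.072 ]
jar 225 [0.5979 0.2963 0.072 ]
[ 0.4203 -0.1208  0.2302] [-3.1414 -0.0005  3.0677] [-0.2206 -0.162   0.3979  1.9577  0.0646  1.3344  1.6543] 17.7333 0.055517302657034175
```

View pics/w5.png

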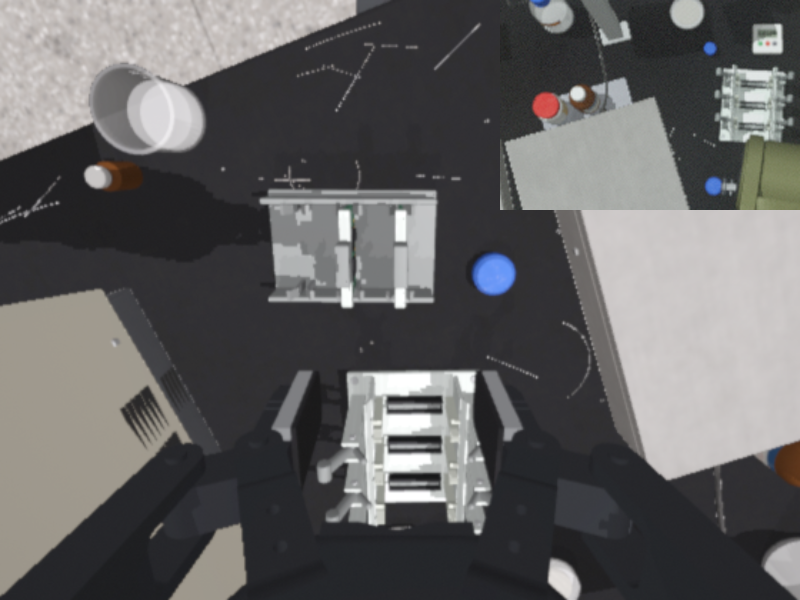

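```bash
python3 - <<'E'
import cv2
a=cv2.imread('pics/full5.png')[130:220,180:310]
cv2.imwrite('pics/c5.png',cv2.resize(a,None,fx=6,fy=6,interpolation=cv2.INTER_CUBIC))
E
```

```text
(no output)
```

View pics/c5.png

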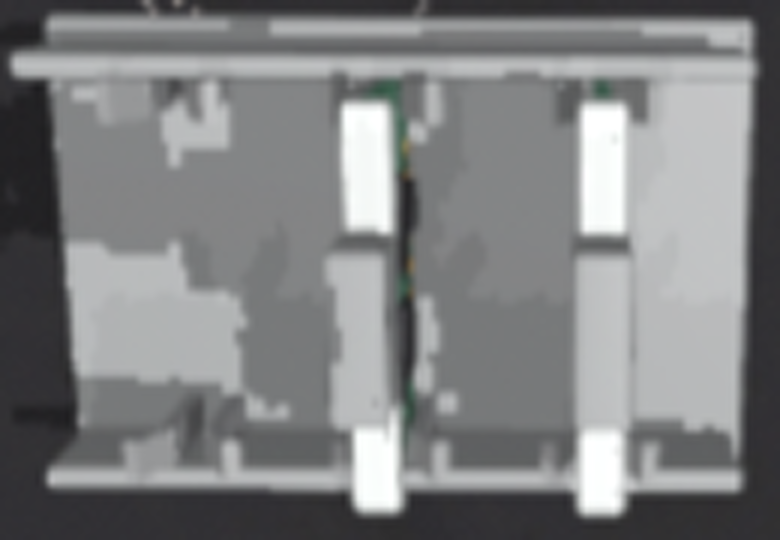

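```bash
python3 - <<'E'
from m import *
d=np.load('w5.npz');W=(d['K'],d['R'],d['t'])
w=lambda x,y:(180+(x+.5)/6-.5,130+(y+.5)/6-.5)
for n,x,y,z in[('A near',604,253,.086),('A far',602,427,.086),('Abar n',603,102,.066),('Abar f',602,514,.066),
('B near',360,253,.086),('B far',362,427,.086),('Bbar n',366,102,.066),('Bbar f',378,514,.066),
('stand',12,55,.036),('',755,62,.036),('',742,480,.036),('',48,477,.036)]:
  print(n,ray(W,*w(x,y),z))
E
```

```text
A near [ 0.3952 -0.1177  0.086 ]
A far [ 0.4242 -0.1201  0.086 ]
Abar n [ 0.3736 -0.1162  0.066 ]
Abar f [ 0.4463 -0.1216  0.066 ]
B near [ 0.3923 -0.1568  0.086 ]
B far [ 0.4212 -0.1598  0.086 ]
Bbar n [ 0.3706 -0.1557  0.066 ]
Bbar f [ 0.4433 -0.1618  0.066 ]
stand [ 0.3604 -0.2229  0.036 ]
 [ 0.3718 -0.0881  0.036 ]
 [ 0.4516 -0.0943  0.036 ]
 [ 0.4409 -0.23    0.036 ]
```

Request:
{"api": "carry_out", "payload": {"steps": [{"dr":[0,0,0],"offset":[-0.003,0.001,-0.015],"fingers":0.38},{"dr":[0,0,0],"offset":[-0.006,0.0018,-0.035],"fingers":0.38},{"dr":[0,0,0],"offset":[-0.009,0.0018,-0.06],"fingers":0.38},{"dr":[0,0,0],"offset":[-0.0105,0.0018,-0.08],"fingers":0.38},{"dr":[0,0,0],"offset":[-0.0105,0.0018,-0.095],"fingers":0.38},{"dr":[0,0,0],"offset":[-0.0105,0.0018,-0.105],"fingers":0.38},{"dr":[0,0,0],"offset":[-0.0105,0.0018,-0.11],"fingers":0.38},{"dr":[0,0,0],"offset":[-0.0105,0.0018,-0.11],"fingers":0.38}]}}

```text
time_s: 18.5
tool_pos: [0.409, -0.1197, 0.1196]
tcp_rot: [-3.141, -0.002, 3.066]
force: [-1.6, 0.1, 0.2]
finger_gap: 0.026
finger_force: 0.0
```

Request:
{"api": "carry_out", "payload": {"steps": [{"dr":[0,0,0],"offset":[0,0,-0.01],"fingers":0.38},{"dr":[0,0,0],"offset":[0,0,-0.025],"fingers":0.38},{"dr":[0,0,0],"offset":[0,0,-0.04],"fingers":0.38},{"dr":[0,0,0],"offset":[0,0,-0.052],"fingers":0.38},{"dr":[0,0,0],"offset":[0,0,-0.058],"fingers":0.38},{"dr":[0,0,0],"offset":[0,0,-0.06],"fingers":0.38},{"dr":[0,0,0],"offset":[0,0,-0.06],"fingers":0.38},{"dr":[0,0,0],"offset":[0,0,-0.06],"fingers":0.38}]}}

```text
time_s: 19.17
tool_pos: [0.4102, -0.12, 0.061]
tcp_rot: [3.142, 0.001, 3.066]
force: [0.1, -0.2, 0.7]
finger_gap: 0.0266
finger_force: 0.0
```

Request:
{"api": "carry_out", "payload": {"steps": [{"dr":[0,0,0],"offset":[0,0,0],"fingers":1},{"dr":[0,0,0],"offset":[0,0,0],"fingers":1},{"dr":[0,0,0],"offset":[0,0,0],"fingers":1},{"dr":[0,0,0],"offset":[0,0,0],"fingers":1},{"dr":[0,0,0],"offset":[0,0,0.008],"fingers":1},{"dr":[0,0,0],"offset":[0,0,0.025],"fingers":1},{"dr":[0,0,0],"offset":[0,0,0.055],"fingers":1},{"dr":[0,0,0],"offset":[0,0,0.09],"fingers":1}]}}

```text
time_s: 19.83
tool_pos: [0.4074, -0.12, 0.15]
tcp_rot: [-3.141, -0.005, 3.066]
force: [1.0, 0.6, -1.0]
finger_gap: 0.0087
finger_force: 58.9
```

Request:
{"api": "carry_out", "payload": {"steps": [{"dr":[0,0,0],"offset":[0,0,0.03],"fingers":1},{"dr":[0,0,-0.08],"offset":[0.01,0,0.05],"fingers":1},{"dr":[0,0,-0.18],"offset":[0.03,0,0.055],"fingers":1},{"dr":[0,0,-0.29],"offset":[0.05,0,0.055],"fingers":1},{"dr":[0,0,-0.4],"offset":[0.07,0,0.055],"fingers":1},{"dr":[0,0,-0.51],"offset":[0.09,0,0.055],"fingers":1},{"dr":[0,0,-0.62],"offset":[0.11,0,0.055],"fingers":1},{"dr":[0,0,-0.73],"offset":[0.13,0,0.055],"fingers":1}]}}

```text
time_s: 20.5
tool_pos: [0.5399, -0.1202, 0.2052]
tcp_rot: [-3.141, -0.0, 2.33]
force: [0.5, -0.3, -1.5]
finger_gap: 0.0092
finger_force: 58.9
```

Request:
{"api": "carry_out", "payload": {"steps": [{"dr":[0,0,-0.11],"offset":[0.02,0,0],"fingers":1},{"dr":[0,0,-0.22],"offset":[0.04,0,0],"fingers":1},{"dr":[0,0,-0.33],"offset":[0.06,0,0],"fingers":1},{"dr":[0,0,-0.44],"offset":[0.08,0,0],"fingers":1},{"dr":[0,0,-0.55],"offset":[0.095,0,0],"fingers":1},{"dr":[0,0,-0.66],"offset":[0.105,0,0],"fingers":1},{"dr":[0,0,-0.75],"offset":[0.111,-0.001,0],"fingers":1},{"dr":[0,0,-0.8],"offset":[0.114,-0.001,0],"fingers":1}]}}

```text
time_s: 21.17
tool_pos: [0.6538, -0.121, 0.2047]
tcp_rot: [-3.14, 0.001, 1.532]
force: [0.4, 0.6, -1.7]
finger_gap: 0.0086
finger_force: 58.9
```

Request:
{"api": "carry_out", "payload": {"steps": [{"dr":[0,0,-0.015],"offset":[0,0,0],"fingers":1},{"dr":[0,0,-0.015],"offset":[0,0,0],"fingers":1},{"dr":[0,0,-0.015],"offset":[0,0,0],"fingers":1},{"dr":[0,0,-0.015],"offset":[0,0,0],"fingers":1},{"dr":[0,0,-0.015],"offset":[0,0,0],"fingers":1}]}}

```text
time_s: 21.58
tool_pos: [0.6532, -0.1209, 0.2055]
tcp_rot: [3.142, -0.0, 1.521]
force: [0.2, -0.3, -1.3]
finger_gap: 0.0089
finger_force: 58.9
```

```bash
python3 - <<'E'
from m import *
s=r.get_state();print(s['tool_pos'],s['tcp_rot'],s['joint_pos'],s['time_s'],s['finger_gap'],s['finger_force'])
a=r.grab_frame('wrist')[:,:,::-1]; K,R,t=cal('wrist');np.savez('w6',K=K,R=R,t=t)
cv2.imwrite('pics/full6.png',a); cv2.imwrite('pics/w6.png',cv2.resize(a[60:330,160:420],None,fx=2.2*1,fy=2.2,interpolation=cv2.INTER_CUBIC))
E
```

```text
[ 0.6532 -0.1209  0.2055] [ 3.1415 -0.0002  1.5213] [-0.2413  0.3888  0.5084  1.4652 -0.1911  1.3369  0.2302] 21.5833 0.008889880391856425 58.89957904815674
```

View pics/w6.png

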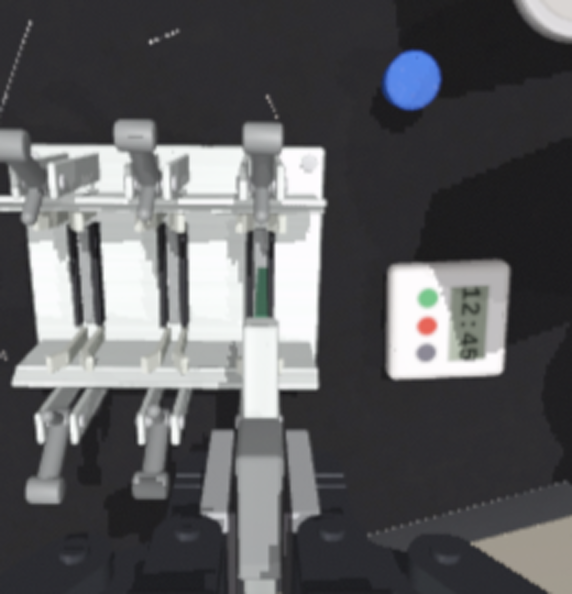

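```bash
python3 - <<'E'
from m import *
d=np.load('w6.npz');W=(d['K'],d['R'],d['t'])
w=lambda x,y:(160+(x+.5)/2.2-.5,60+(y+.5)/2.2-.5)
for n,x,y,z in[('c++',324,150,.006),('c-+',10,144,.006),('conn3',261.5,240,.014),('conn2',175,260,.014),('conn1',88,270,.014),
('tip l1',12,145,.106),('tip l2',136,136,.106),('tip l3',263,137,.106),('tip r1',46,490,.106),('tip r2',151,485,.106),('plate +y top l',0,203,.046),('plate+y r',325,204,.046),('plate -y r',317,382,.046),
('bar end',261.5,320,.2105),('bar side L',244,322,.2105),('bar R',277,322,.2105),('tab near',260,425,.2305)]:
  print(n,ray(W,*w(x,y),z))
rk=[(T,tp(505,236),(-.076,.064,.006)),(T,tp(670,243),(-.076,-.064,.006)),(T,tp(516,42),(.076,.064,.006)),(W,w(324,150),(.076,.064,.006)),(W,w(10,144),(-.076,.064,.006))]
print(*fit(rk,[.61,-.11,0]))
d=np.load('w5.npz');W5=(d['K'],d['R'],d['t'])
for x,y in((347,373),(478,373)):print(ray(W5,x*.7,y*.7,.006))
p=np.array([.6094,-.1186]);c,s=np.cos(-.0506),np.sin(-.0506)
for q in((-.076,.064),(.076,.064),(-.076,-.064),(.045,0),(-.045,0)):print(q,p+[c*q[0]-s*q[1],s*q[0]+c*q[1]])
E
```

```text
c++ [ 0.6888 -0.0603  0.006 ]
c-+ [ 0.5329 -0.0496  0.006 ]
conn3 [ 0.6555 -0.1024  0.014 ]
conn2 [ 0.6107 -0.1105  0.014 ]
conn1 [ 0.5654 -0.1135  0.014 ]
tip l1 [ 0.5699 -0.0475  0.106 ]
tip l2 [ 0.6139 -0.0467  0.106 ]
tip l3 [ 0.6584 -0.0493  0.106 ]
tip r1 [ 0.5608 -0.1863  0.106 ]
tip r2 [ 0.6049 -0.1862  0.106 ]
plate +y top l [ 0.5386 -0.0738  0.046 ]
plate+y r [ 0.6852 -0.0817  0.046 ]
plate -y r [ 0.6796 -0.1684  0.046 ]
bar end [ 0.6558 -0.0841  0.2105]
bar side L [ 0.652  -0.0844  0.2105]
bar R [ 0.6592 -0.0847  0.2105]
tab near [ 0.6547 -0.0995  0.2305]
[ 0.6072 -0.1185 -0.0676] [[ 0.5104 -0.4993]
 [ 0.251   0.4873]
 [ 1.0212  0.4916]
 [-1.3848 -0.4426]
 [ 2.5521 -0.2078]]
[ 0.5289 -0.1777  0.006 ]
[ 0.5382 -0.0535  0.006 ]
(-0.076, 0.064) [ 0.5367 -0.0508]
(0.076, 0.064) [ 0.6885 -0.0585]
(-0.076, -0.064) [ 0.5303 -0.1787]
(0.045, 0) [ 0.6543 -0.1209]
(-0.045, 0) [ 0.5645 -0.1163]
```

Request:
{"api": "carry_out", "payload": {"steps": [{"dr":[0,0,0],"offset":[0.001,0,-0.015],"fingers":1},{"dr":[0,0,0],"offset":[0.001,0,-0.035],"fingers":1},{"dr":[0,0,0],"offset":[0.001,0,-0.055],"fingers":1},{"dr":[0,0,0],"offset":[0.001,0,-0.07],"fingers":1},{"dr":[0,0,0],"offset":[0.001,0,-0.08],"fingers":1},{"dr":[0,0,0],"offset":[0.001,0,-0.085],"fingers":1},{"dr":[0,0,0],"offset":[0.001,0,-0.085],"fingers":1},{"dr":[0,0,0],"offset":[0.001,0,-0.085],"fingers":1}]}}

```text
time_s: 22.3
tool_pos: [0.6549, -0.1211, 0.121]
tcp_rot: [3.141, 0.0, 1.521]
force: [0.4, 0.8, -0.4]
finger_gap: 0.0086
finger_force: 59.0
```

Request:
{"api": "carry_out", "payload": {"steps": [{"dr":[0,0,0],"offset":[0,0,-0.003],"fingers":1},{"dr":[0,0,0],"offset":[0,0,-0.006],"fingers":1},{"dr":[0,0,0],"offset":[0,0,-0.009],"fingers":1},{"dr":[0,0,0],"offset":[0,0,-0.012],"fingers":1},{"dr":[0,0,0],"offset":[0,0,-0.016],"fingers":1},{"dr":[0,0,0],"offset":[0,0,-0.02],"fingers":1},{"dr":[0,0,0],"offset":[0,0,-0.022],"fingers":1},{"dr":[0,0,0],"offset":[0,0,-0.022],"fingers":1}]}}

```text
time_s: 22.97
tool_pos: [0.654, -0.1208, 0.0974]
tcp_rot: [-3.14, 0.0, 1.521]
force: [-0.1, 0.2, -1.0]
finger_gap: 0.0089
finger_force: 58.9
```

No contact, lower edge about 43 mm up, inside the grooves. Continue to just above the connector.

Request:
{"api": "carry_out", "payload": {"steps": [{"dr":[0,0,0],"offset":[0,0,-0.005],"fingers":1},{"dr":[0,0,0],"offset":[0,0,-0.01],"fingers":1},{"dr":[0,0,0],"offset":[0,0,-0.014],"fingers":1},{"dr":[0,0,0],"offset":[0,0,-0.018],"fingers":1},{"dr":[0,0,0],"offset":[0,0,-0.022],"fingers":1},{"dr":[0,0,0],"offset":[0,0,-0.025],"fingers":1},{"dr":[0,0,0],"offset":[0,0,-0.026],"fingers":1},{"dr":[0,0,0],"offset":[0,0,-0.026],"fingers":1}]}}

```text
time_s: 23.63
tool_pos: [0.6543, -0.1209, 0.0718]
tcp_rot: [-3.141, 0.0, 1.521]
force: [-1.9, 1.1, -2.1]
finger_gap: 0.0091
finger_force: 58.8
```

Request:
{"api": "carry_out", "payload": {"steps": [{"dr":[0,0,0],"offset":[0,0,-0.0015],"fingers":1},{"dr":[0,0,0],"offset":[0,0,-0.0025],"fingers":1},{"dr":[0,0,0],"offset":[0,0,-0.003],"fingers":1},{"dr":[0,0,0],"offset":[0,0,-0.003],"fingers":1}]}}

```text
time_s: 23.97
tool_pos: [0.6544, -0.1209, 0.0694]
tcp_rot: [-3.141, 0.0, 1.521]
force: [-2.1, 1.0, -0.2]
finger_gap: 0.0087
finger_force: 59.0
```

Request:
{"api": "carry_out", "payload": {"steps": [{"dr":[0,0,0],"offset":[0,0,0],"fingers":0.38},{"dr":[0,0,0],"offset":[0,0,0],"fingers":0.38},{"dr":[0,0,0],"offset":[0,0,0],"fingers":0.38},{"dr":[0,0,0],"offset":[0,0,0.006],"fingers":0.38},{"dr":[0,0,0],"offset":[0,0,0.02],"fingers":0.38},{"dr":[0,0,0],"offset":[0,0,0.045],"fingers":0.38},{"dr":[0,0,0],"offset":[0,0,0.065],"fingers":0.38},{"dr":[0,0,0],"offset":[0,0,0.07],"fingers":0.38}]}}

```text
time_s: 24.63
tool_pos: [0.6571, -0.1218, 0.145]
tcp_rot: [3.134, 0.001, 1.521]
force: [0.7, -0.9, -0.8]
finger_gap: 0.0266
finger_force: 0.0
```

Request:
{"api": "carry_out", "payload": {"steps": [{"dr":[0,0,0],"offset":[0.001,0.02,0],"fingers":1},{"dr":[0,0,0],"offset":[0.002,0.045,0],"fingers":1},{"dr":[0,0,0],"offset":[0.003,0.075,0],"fingers":1},{"dr":[0,0,0],"offset":[0.005,0.095,0],"fingers":1},{"dr":[0,0,0],"offset":[0.0053,0.105,0],"fingers":1},{"dr":[0,0,0],"offset":[0.0053,0.105,-0.015],"fingers":1},{"dr":[0,0,0],"offset":[0.0053,0.105,-0.03],"fingers":1},{"dr":[0,0,0],"offset":[0.0053,0.105,-0.037],"fingers":1}]}}

```text
time_s: 25.3
tool_pos: [0.6589, -0.0166, 0.1009]
tcp_rot: [-3.14, 0.001, 1.52]
force: [-0.7, -0.3, -0.8]
finger_gap: -0.0002
finger_force: 0.0
```

```bash
python3 - <<'E'
from m import *
s=r.get_state();print(s['tool_pos'],s['tcp_rot'],s['time_s'],s['finger_gap'],s['force'])
save('wrist','w7.png',s=1.42); K,R,t=cal('wrist');np.savez('w7',K=K,R=R,t=t)
s=r.get_state();print(s['tool_pos'])
E
```

```text
[ 0.6589 -0.0166  0.1009] [-3.1398  0.001   1.5205] 25.3 -0.0002243432328191208 [-0.7287 -0.3147 -0.8038]
[ 0.6581 -0.0168  0.0998]
```

View pics/w7.png

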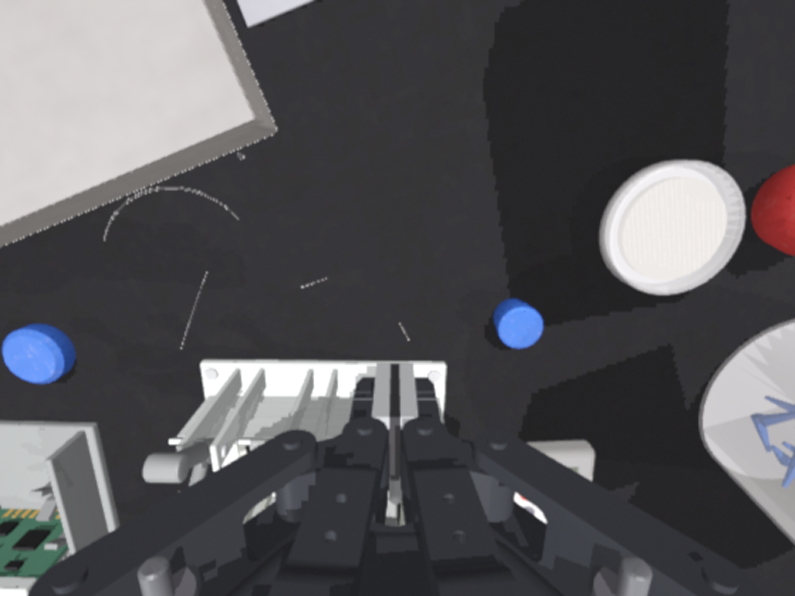

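Request:
{"api": "carry_out", "payload": {"steps": [{"dr":[0,0,0],"offset":[0,-0.007,-0.001],"fingers":1},{"dr":[0,0,0],"offset":[-0.001,-0.014,-0.001],"fingers":1},{"dr":[0,0,0],"offset":[-0.001,-0.021,-0.001],"fingers":1},{"dr":[0,0,0],"offset":[-0.0015,-0.028,-0.001],"fingers":1},{"dr":[0,0,0],"offset":[-0.002,-0.035,-0.001],"fingers":1},{"dr":[0,0,0],"offset":[-0.002,-0.041,-0.001],"fingers":1},{"dr":[0,0,0],"offset":[-0.002,-0.045,-0.001],"fingers":1},{"dr":[0,0,0],"offset":[-0.002,-0.045,-0.001],"fingers":1}]}}

```text
time_s: 26.02
tool_pos: [0.6585, -0.0627, 0.1025]
tcp_rot: [3.139, 0.0, 1.519]
force: [0.4, 1.0, 0.4]
finger_gap: 0.0001
finger_force: 0.4
```

Request:
{"api": "carry_out", "payload": {"steps": [{"dr":[0,0,0],"offset":[0,-0.002,0],"fingers":1},{"dr":[0,0,0],"offset":[0,-0.004,0],"fingers":1},{"dr":[0,0,0],"offset":[0,-0.006,0],"fingers":1},{"dr":[0,0,0],"offset":[0,-0.006,0],"fingers":1}]}}

```text
time_s: 26.35
tool_pos: [0.6579, -0.0652, 0.1012]
tcp_rot: [-3.141, -0.002, 1.522]
force: [-0.2, 4.2, 3.3]
finger_gap: 0.0001
finger_force: 2.3
```

Request:
{"api": "carry_out", "payload": {"steps": [{"dr":[0,0,0],"offset":[0,-0.001,0],"fingers":1},{"dr":[0,0,0],"offset":[0,-0.002,0],"fingers":1},{"dr":[0,0,0],"offset":[0,-0.003,0],"fingers":1},{"dr":[0,0,0],"offset":[0,-0.003,0],"fingers":1}]}}

```text
time_s: 26.68
tool_pos: [0.6578, -0.067, 0.1007]
tcp_rot: [-3.141, -0.003, 1.523]
force: [0.1, 6.6, 1.0]
finger_gap: -0.0
finger_force: 3.1
```

Request:
{"api": "carry_out", "payload": {"steps": [{"dr":[0,0,0],"offset":[0,-0.002,0],"fingers":1},{"dr":[0,0,0],"offset":[0,-0.004,0],"fingers":1},{"dr":[0,0,0],"offset":[0,-0.005,0],"fingers":1},{"dr":[0,0,0],"offset":[0,-0.005,0],"fingers":1}]}}

```text
time_s: 27.02
tool_pos: [0.6575, -0.0699, 0.0997]
tcp_rot: [-3.139, -0.005, 1.524]
force: [2.1, 8.5, -2.1]
finger_gap: -0.0002
finger_force: 4.3
```

Request:
{"api": "carry_out", "payload": {"steps": [{"dr":[0,0,0],"offset":[0,-0.002,0],"fingers":1},{"dr":[0,0,0],"offset":[0,-0.004,0],"fingers":1},{"dr":[0,0,0],"offset":[0,-0.004,0],"fingers":1},{"dr":[0,0,0],"offset":[0,-0.004,0],"fingers":1}]}}

```text
time_s: 27.35
tool_pos: [0.6575, -0.0706, 0.0995]
tcp_rot: [-3.139, -0.009, 1.526]
force: [0.0, 13.3, -2.7]
finger_gap: 0.0003
finger_force: 6.5
```

Request:
{"api": "carry_out", "payload": {"steps": [{"dr":[0,0,0],"offset":[0,-0.002,0],"fingers":1},{"dr":[0,0,0],"offset":[0,-0.004,0],"fingers":1},{"dr":[0,0,0],"offset":[0,-0.004,0],"fingers":1},{"dr":[0,0,0],"offset":[0,-0.004,0],"fingers":1}]}}

```text
time_s: 27.68
tool_pos: [0.6575, -0.0708, 0.0995]
tcp_rot: [-3.138, -0.014, 1.528]
force: [0.2, 18.6, -0.6]
finger_gap: -0.0004
finger_force: 9.0
```

Request:
{"api": "carry_out", "payload": {"steps": [{"dr":[0,0,0],"offset":[0,0.02,0],"fingers":1},{"dr":[0,0,0],"offset":[0,0.04,0.01],"fingers":1},{"dr":[0,0,0],"offset":[0,0.04,0.04],"fingers":1},{"dr":[0,0,0],"offset":[-0.001,0.015,0.05],"fingers":1},{"dr":[0,0,0],"offset":[-0.003,-0.02,0.05],"fingers":1},{"dr":[0,0,0],"offset":[-0.005,-0.06,0.05],"fingers":1},{"dr":[0,0,0],"offset":[-0.007,-0.095,0.05],"fingers":1},{"dr":[0,0,0],"offset":[-0.008,-0.125,0.05],"fingers":1}]}}

```text
time_s: 28.35
tool_pos: [0.6478, -0.2127, 0.1508]
tcp_rot: [-3.14, 0.003, 1.518]
force: [0.7, -0.7, 0.3]
finger_gap: -0.0
finger_force: 0.0
```

Request:
{"api": "carry_out", "payload": {"steps": [{"dr":[0,0,0],"offset":[-0.0005,-0.012,0],"fingers":1},{"dr":[0,0,0],"offset":[-0.0005,-0.017,0],"fingers":1},{"dr":[0,0,0],"offset":[-0.0005,-0.017,0],"fingers":1},{"dr":[0,0,0],"offset":[-0.0005,-0.017,-0.01],"fingers":1},{"dr":[0,0,0],"offset":[-0.0005,-0.017,-0.03],"fingers":1},{"dr":[0,0,0],"offset":[-0.0005,-0.017,-0.045],"fingers":1},{"dr":[0,0,0],"offset":[-0.0005,-0.017,-0.051],"fingers":1},{"dr":[0,0,0],"offset":[-0.0005,-0.017,-0.051],"fingers":1}]}}

```text
time_s: 29.02
tool_pos: [0.6485, -0.2216, 0.0975]
tcp_rot: [-3.137, -0.002, 1.524]
force: [-0.5, 0.8, -0.3]
finger_gap: -0.0001
finger_force: 0.0
```

Request:
{"api": "carry_out", "payload": {"steps": [{"dr":[0,0,0],"offset":[0,0.007,0],"fingers":1},{"dr":[0,0,0],"offset":[0,0.014,0],"fingers":1},{"dr":[0,0,0],"offset":[0.001,0.021,0],"fingers":1},{"dr":[0,0,0],"offset":[0.001,0.028,0],"fingers":1},{"dr":[0,0,0],"offset":[0.0015,0.035,0],"fingers":1},{"dr":[0,0,0],"offset":[0.002,0.041,0],"fingers":1},{"dr":[0,0,0],"offset":[0.002,0.045,0],"fingers":1},{"dr":[0,0,0],"offset":[0.002,0.045,0],"fingers":1}]}}

```text
time_s: 29.68
tool_pos: [0.6518, -0.1774, 0.1002]
tcp_rot: [3.141, -0.002, 1.523]
force: [1.0, -0.5, 0.1]
finger_gap: -0.0
finger_force: 0.2
```

Request:
{"api": "carry_out", "payload": {"steps": [{"dr":[0,0,0],"offset":[0,0.002,0],"fingers":1},{"dr":[0,0,0],"offset":[0,0.004,0],"fingers":1},{"dr":[0,0,0],"offset":[0,0.006,0],"fingers":1},{"dr":[0,0,0],"offset":[0,0.008,0],"fingers":1},{"dr":[0,0,0],"offset":[0,0.01,0],"fingers":1},{"dr":[0,0,0],"offset":[0,0.01,0],"fingers":1}]}}

```text
time_s: 30.18
tool_pos: [0.6506, -0.1716, 0.0997]
tcp_rot: [-3.141, 0.002, 1.52]
force: [0.5, -4.7, -3.4]
finger_gap: 0.0
finger_force: 2.1
```

Request:
{"api": "carry_out", "payload": {"steps": [{"dr":[0,0,0],"offset":[0,0.002,0],"fingers":1},{"dr":[0,0,0],"offset":[0,0.004,0],"fingers":1},{"dr":[0,0,0],"offset":[0,0.005,0],"fingers":1},{"dr":[0,0,0],"offset":[0,0.005,0],"fingers":1}]}}

```text
time_s: 30.52
tool_pos: [0.6504, -0.1701, 0.0998]
tcp_rot: [3.141, 0.007, 1.517]
force: [2.1, -9.7, -4.4]
finger_gap: -0.0
finger_force: 4.7
```

Request:
{"api": "carry_out", "payload": {"steps": [{"dr":[0,0,0],"offset":[0,0.002,0],"fingers":1},{"dr":[0,0,0],"offset":[0,0.004,0],"fingers":1},{"dr":[0,0,0],"offset":[0,0.005,0],"fingers":1},{"dr":[0,0,0],"offset":[0,0.005,0],"fingers":1}]}}

```text
time_s: 30.85
tool_pos: [0.6502, -0.1698, 0.0999]
tcp_rot: [3.14, 0.013, 1.515]
force: [2.9, -16.1, -6.7]
finger_gap: -0.0001
finger_force: 8.0
```

Request:
{"api": "carry_out", "payload": {"steps": [{"dr":[0,0,0],"offset":[0,0.002,0],"fingers":1},{"dr":[0,0,0],"offset":[0,0.004,0],"fingers":1},{"dr":[0,0,0],"offset":[0,0.004,0],"fingers":1},{"dr":[0,0,0],"offset":[0,0.004,0],"fingers":1}]}}

```text
time_s: 31.18
tool_pos: [0.6501, -0.1696, 0.1001]
tcp_rot: [3.139, 0.017, 1.512]
force: [4.1, -22.7, -8.9]
finger_gap: -0.0
finger_force: 10.5
```

Request:
{"api": "carry_out", "payload": {"steps": [{"dr":[0,0,0],"offset":[0,-0.025,0],"fingers":1},{"dr":[0,0,0],"offset":[0,-0.045,0.01],"fingers":1},{"dr":[0,0,0],"offset":[0,-0.045,0.045],"fingers":1},{"dr":[0,0,0.1],"offset":[-0.01,-0.03,0.08],"fingers":1},{"dr":[0,0,0.2],"offset":[-0.03,-0.015,0.09],"fingers":0.38},{"dr":[0,0,0.32],"offset":[-0.06,-0.003,0.09],"fingers":0.38},{"dr":[0,0,0.44],"offset":[-0.09,-0.0025,0.09],"fingers":0.38},{"dr":[0,0,0.56],"offset":[-0.12,-0.0025,0.09],"fingers":0.38}]}}

```text
time_s: 31.85
tool_pos: [0.5303, -0.1559, 0.1904]
tcp_rot: [3.141, -0.002, 2.09]
force: [-0.7, -0.2, -0.3]
finger_gap: 0.0267
finger_force: 0.0
```

Request:
{"api": "carry_out", "payload": {"steps": [{"dr":[0,0,0.12],"offset":[-0.03,0,0],"fingers":0.38},{"dr":[0,0,0.24],"offset":[-0.06,0,0],"fingers":0.38},{"dr":[0,0,0.36],"offset":[-0.085,0,0],"fingers":0.38},{"dr":[0,0,0.48],"offset":[-0.105,0,0],"fingers":0.38},{"dr":[0,0,0.6],"offset":[-0.118,0,0],"fingers":0.38},{"dr":[0,0,0.72],"offset":[-0.1235,0,0],"fingers":0.38},{"dr":[0,0,0.84],"offset":[-0.1235,0,0],"fingers":0.38},{"dr":[0,0,0.94],"offset":[-0.1235,0,0],"fingers":0.38}]}}

```text
time_s: 32.52
tool_pos: [0.4072, -0.1574, 0.1906]
tcp_rot: [3.139, 0.0, 3.027]
force: [-0.4, 0.3, -0.4]
finger_gap: 0.0268
finger_force: 0.0
```

Request:
{"api": "carry_out", "payload": {"steps": [{"dr":[0,0,0.04],"offset":[0,0,-0.01],"fingers":0.38},{"dr":[0,0,0.046],"offset":[0,0,-0.03],"fingers":0.38},{"dr":[0,0,0.046],"offset":[0,0,-0.05],"fingers":0.38},{"dr":[0,0,0.046],"offset":[0,0,-0.065],"fingers":0.38},{"dr":[0,0,0.046],"offset":[0,0,-0.07],"fingers":0.38},{"dr":[0,0,0.046],"offset":[0,0,-0.07],"fingers":0.38},{"dr":[0,0,0.046],"offset":[0,0,-0.07],"fingers":0.38},{"dr":[0,0,0.046],"offset":[0,0,-0.07],"fingers":0.38}]}}

```text
time_s: 33.18
tool_pos: [0.4086, -0.1584, 0.1214]
tcp_rot: [3.141, 0.002, 3.067]
force: [0.8, -0.2, -0.6]
finger_gap: 0.0263
finger_force: 0.0
```

```bash
python3 - <<'E'
from m import *
s=r.get_state();print(s['tool_pos'],s['tcp_rot'],s['joint_pos'],s['time_s'],s['finger_gap'])
a=r.grab_frame('wrist')[:,:,::-1]; K,R,t=cal('wrist');np.savez('w8',K=K,R=R,t=t); cv2.imwrite('pics/full8.png',a)
c,b=red('top')
for k,ce in b: print('jar',k,ray(c,*ce,.072))
d=(K,R,t)
for P in((.4068,-.1583,.086),(.3923,-.1568,.086),(.4212,-.1598,.086)): print(proj(d,P))
# tab B: grey column scan around predicted
g=cv2.cvtColor(a,cv2.COLOR_BGR2GRAY)
for P in((.397,-.1573,.086),(.4068,-.1583,.086),(.415,-.159,.086)):
    u,v=proj(d,P)[0]; print(int(u),int(v),g[int(v),int(u)-22:int(u)+23])
E
```

```text
[ 0.4086 -0.1584  0.1214] [3.1414 0.0018 3.067 ] [-0.1964 -0.0661  0.4946  2.1041  0.0346  1.0943  1.7777] 33.1833 0.026277054659269963
jar 165 [0.8558 0.0278 0.072 ]
jar 226 [0.598  0.2963 0.072 ]
[[279.3004 239.464 ]]
[[279.9825 218.1861]]
[[278.6385 259.6218]]
279 225 [135 135 135 135 135 135 135 135 135 135 135 135 135 135 131 141 147 148
 148 148 148 148 148 157 199 208 209 209 199 184 194 198 198 198 198 198
 198 198 198 198 199 199 198 199 199]
279 239 [134 134 134 134 134 134 134 134 134 134 134 134 134 133 126 140 148 149
 149 149 149 149 148 148 156 198 207 207 196 175 176 175 147 135 134 134
 134 134 134 134 134 134 134 134 134]
279 251 [108 109 109 109 109 109 108 109 110 110 110 108 107 108 114 138 148 150
 150 149 148 153 183 202 206 207 207 205 192 148 117 110 110 112 113 110
 109 109 109 108 109 108 109 108 108]
```

Request:
{"api": "carry_out", "payload": {"steps": [{"dr":[0,0,0],"offset":[-0.0005,0,-0.01],"fingers":0.38},{"dr":[0,0,0],"offset":[-0.001,0,-0.025],"fingers":0.38},{"dr":[0,0,0],"offset":[-0.001,0,-0.04],"fingers":0.38},{"dr":[0,0,0],"offset":[-0.001,0,-0.052],"fingers":0.38},{"dr":[0,0,0],"offset":[-0.001,0,-0.058],"fingers":0.38},{"dr":[0,0,0],"offset":[-0.001,0,-0.0605],"fingers":0.38},{"dr":[0,0,0],"offset":[-0.001,0,-0.0605],"fingers":0.38},{"dr":[0,0,0],"offset":[-0.001,0,-0.0605],"fingers":0.38}]}}

```text
time_s: 33.95
tool_pos: [0.4072, -0.1586, 0.0602]
tcp_rot: [-3.142, 0.001, 3.067]
force: [0.7, -0.5, 0.8]
finger_gap: 0.0265
finger_force: 0.0
```

Request:
{"api": "carry_out", "payload": {"steps": [{"dr":[0,0,0],"offset":[0,0,0],"fingers":1},{"dr":[0,0,0],"offset":[0,0,0],"fingers":1},{"dr":[0,0,0],"offset":[0,0,0],"fingers":1},{"dr":[0,0,0],"offset":[0,0,0],"fingers":1},{"dr":[0,0,0],"offset":[0,0,0],"fingers":1}]}}

```text
time_s: 34.37
tool_pos: [0.4076, -0.1585, 0.0607]
tcp_rot: [3.141, 0.002, 3.067]
force: [-0.9, 0.8, 5.3]
finger_gap: 0.0091
finger_force: 59.7
```

Request:
{"api": "carry_out", "payload": {"steps": [{"dr":[0,0,0],"offset":[0,0,0.008],"fingers":1},{"dr":[0,0,0],"offset":[0,0,0.025],"fingers":1},{"dr":[0,0,0],"offset":[0,0,0.055],"fingers":1},{"dr":[0,0,0],"offset":[0,0,0.09],"fingers":1},{"dr":[0,0,-0.06],"offset":[0.003,0.002,0.125],"fingers":1},{"dr":[0,0,-0.16],"offset":[0.015,0.005,0.143],"fingers":1},{"dr":[0,0,-0.27],"offset":[0.03,0.01,0.145],"fingers":1},{"dr":[0,0,-0.38],"offset":[0.045,0.014,0.145],"fingers":1}]}}

```text
time_s: 35.03
tool_pos: [0.453, -0.1445, 0.2071]
tcp_rot: [3.14, 0.004, 2.681]
force: [-0.1, -0.1, -1.7]
finger_gap: 0.009
finger_force: 58.9
```

Request:
{"api": "carry_out", "payload": {"steps": [{"dr":[0,0,-0.12],"offset":[0.015,0.004,0],"fingers":1},{"dr":[0,0,-0.24],"offset":[0.03,0.008,0],"fingers":1},{"dr":[0,0,-0.36],"offset":[0.045,0.012,0],"fingers":1},{"dr":[0,0,-0.48],"offset":[0.06,0.016,0],"fingers":1},{"dr":[0,0,-0.6],"offset":[0.075,0.02,0],"fingers":1},{"dr":[0,0,-0.72],"offset":[0.09,0.024,0],"fingers":1},{"dr":[0,0,-0.84],"offset":[0.1,0.026,0],"fingers":1},{"dr":[0,0,-0.96],"offset":[0.108,0.027,0],"fingers":1}]}}

```text
time_s: 35.7
tool_pos: [0.5602, -0.1168, 0.2045]
tcp_rot: [-3.14, 0.0, 1.722]
force: [0.1, 0.9, -0.1]
finger_gap: 0.0089
finger_force: 58.9
```

Request:
{"api": "carry_out", "payload": {"steps": [{"dr":[0,0,-0.1],"offset":[0.003,0,0],"fingers":1},{"dr":[0,0,-0.17],"offset":[0.004,0,0],"fingers":1},{"dr":[0,0,-0.2],"offset":[0.004,0,0],"fingers":1},{"dr":[0,0,-0.206],"offset":[0.004,0,0],"fingers":1},{"dr":[0,0,-0.206],"offset":[0.004,0,0],"fingers":1},{"dr":[0,0,-0.206],"offset":[0.004,0,0],"fingers":1},{"dr":[0,0,-0.206],"offset":[0.004,0,0],"fingers":1},{"dr":[0,0,-0.206],"offset":[0.004,0,0],"fingers":1}]}}

```text
time_s: 36.37
tool_pos: [0.5636, -0.1174, 0.2049]
tcp_rot: [3.142, -0.0, 1.521]
force: [0.6, 0.1, -0.5]
finger_gap: 0.0091
finger_force: 58.9
```

```bash
python3 - <<'E'
from m import *
s=r.get_state();print(s['tool_pos'],s['tcp_rot'],s['joint_pos'],s['time_s'],s['finger_gap'])
a=r.grab_frame('wrist')[:,:,::-1]; K,R,t=cal('wrist');np.savez('w9',K=K,R=R,t=t); cv2.imwrite('pics/full9.png',a)
cv2.imwrite('pics/w9.png',cv2.resize(a[60:330,160:440],None,fx=2.2,fy=2.2,interpolation=cv2.INTER_CUBIC))
E
```

```text
[ 0.5636 -0.1174  0.2049] [ 3.1416 -0.      1.5212] [-0.2621  0.1852  0.4778  1.6943 -0.0884  1.2835  0.1842] 36.3667 0.009082400368366916
```

View pics/w9.png

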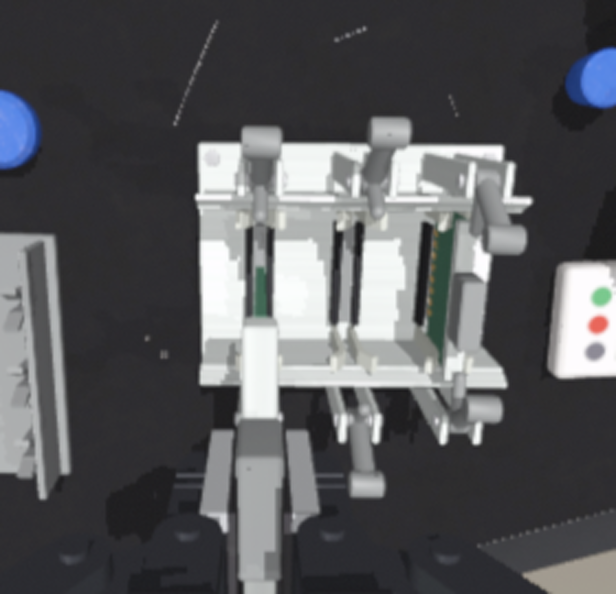

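```bash
python3 - <<'E'
from m import *
d=np.load('w9.npz');W=(d['K'],d['R'],d['t'])
w=lambda x,y:(160+(x+.5)/2.2-.5,60+(y+.5)/2.2-.5)
p=np.array([.6094,-.1186]);c,s=np.cos(-.0506),np.sin(-.0506);Rm=np.array([[c,s],[-s,c]])
for n,x,y,z in[('tip l3',506,240,.106),('tip r3',485,408,.106),('tip l1',262,142,.106),('conn1',260,240,.014),('conn1b',260,260,.014),('bar end',260.5,320,.2105),('tab3 N',471,277,.088),('tab3 S',468,347,.088),('tab3 N rest',471,277,.094),('tab3 S rest',468,347,.094)]:
  X=ray(W,*w(x,y),z); print(n,X,'local',Rm@(X[:2]-p))
for q in((.045,.015,.088),(.045,-.015,.088),(.050,.015,.088),(.04,.015,.088)):
  X=np.r_[p+Rm.T@np.array(q[:2]),q[2]]; u=proj(W,X)[0]; print(q,(u-[160,60])*2.2)
E
```

```text
tip l3 [ 0.6563 -0.0865  0.106 ] local [0.0452 0.0344]
tip r3 [ 0.6524 -0.154   0.106 ] local [ 0.0447 -0.0332]
tip l1 [ 0.5684 -0.0474  0.106 ] local [-0.0445  0.069 ]
conn1 [ 0.5652 -0.0988  0.014 ] local [-0.0452  0.0175]
conn1b [ 0.5647 -0.1091  0.014 ] local [-0.0452  0.0072]
bar end [ 0.5661 -0.0804  0.2105] local [-0.0452  0.036 ]
tab3 N [ 0.6498 -0.1045  0.088 ] local [0.0396 0.0161]
tab3 S [ 0.65   -0.1344  0.088 ] local [ 0.0414 -0.0137]
tab3 N rest [ 0.6479 -0.103   0.094 ] local [0.0377 0.0176]
tab3 S rest [ 0.6481 -0.1322  0.094 ] local [ 0.0394 -0.0116]
(0.045, 0.015, 0.088) [483.476  279.1178]
(0.045, -0.015, 0.088) [475.79   349.2553]
(0.05, 0.015, 0.088) [495.8962 279.1205]
(0.04, 0.015, 0.088) [471.0559 279.115 ]
```

Request:
{"api": "carry_out", "payload": {"steps": [{"dr":[0,0,0],"offset":[0,0,-0.015],"fingers":1},{"dr":[0,0,0],"offset":[0,0,-0.035],"fingers":1},{"dr":[0,0,0],"offset":[0,0,-0.055],"fingers":1},{"dr":[0,0,0],"offset":[0,0,-0.07],"fingers":1},{"dr":[0,0,0],"offset":[0,0,-0.08],"fingers":1},{"dr":[0,0,0],"offset":[0,0,-0.085],"fingers":1},{"dr":[0,0,0],"offset":[0,0,-0.085],"fingers":1},{"dr":[0,0,0],"offset":[0,0,-0.085],"fingers":1}]}}

```text
time_s: 37.08
tool_pos: [0.5642, -0.1176, 0.1204]
tcp_rot: [3.141, 0.0, 1.521]
force: [-0.1, 0.7, -0.5]
finger_gap: 0.0092
finger_force: 59.0
```

Request:
{"api": "carry_out", "payload": {"steps": [{"dr":[0,0,0],"offset":[0,0,-0.003],"fingers":1},{"dr":[0,0,0],"offset":[0,0,-0.006],"fingers":1},{"dr":[0,0,0],"offset":[0,0,-0.009],"fingers":1},{"dr":[0,0,0],"offset":[0,0,-0.012],"fingers":1},{"dr":[0,0,0],"offset":[0,0,-0.016],"fingers":1},{"dr":[0,0,0],"offset":[0,0,-0.02],"fingers":1},{"dr":[0,0,0],"offset":[0,0,-0.022],"fingers":1},{"dr":[0,0,0],"offset":[0,0,-0.022],"fingers":1}]}}

```text
time_s: 37.75
tool_pos: [0.5633, -0.1172, 0.0971]
tcp_rot: [-3.14, -0.0, 1.521]
force: [0.3, -0.1, -0.2]
finger_gap: 0.009
finger_force: 59.0
```

```bash
python3 - <<'E'
import cv2
a=cv2.imread('pics/full9.png')
for v in (176,182,188,194,200,206,212,218): print(v,[tuple(int(q) for q in a[v,u]//10) for u in range(360,388)])
E
```

```text
176 [(6, 7, 4), (6, 7, 4), (6, 7, 4), (6, 7, 4), (6, 7, 5), (9, 10, 9), (12, 13, 12), (16, 16, 16), (18, 18, 18), (18, 19, 18), (18, 18, 18), (18, 18, 18), (18, 18, 18), (18, 18, 18), (19, 19, 18), (20, 20, 20), (24, 24, 24), (25, 25, 25), (25, 25, 25), (25, 25, 25), (25, 25, 25), (24, 24, 24), (21, 21, 21), (13, 13, 13), (6, 6, 6), (5, 5, 5), (5, 5, 5), (5, 5, 5)]
182 [(6, 7, 4), (6, 7, 4), (6, 7, 4), (6, 7, 4), (7, 8, 6), (11, 12, 11), (13, 13, 13), (16, 16, 16), (17, 17, 17), (18, 18, 18), (18, 18, 18), (18, 18, 18), (18, 18, 18), (18, 18, 18), (19, 19, 19), (24, 23, 23), (25, 25, 25), (25, 25, 25), (25, 25, 25), (25, 25, 25), (25, 25, 25), (24, 24, 24), (17, 17, 16), (7, 7, 7), (4, 4, 4), (4, 4, 4), (4, 4, 4), (4, 4, 4)]
188 [(6, 7, 4), (6, 7, 4), (6, 7, 4), (6, 7, 5), (10, 10, 9), (10, 10, 9), (8, 8, 8), (8, 8, 8), (8, 8, 8), (8, 8, 8), (10, 10, 10), (13, 13, 13), (14, 14, 14), (14, 14, 14), (14, 14, 14), (14, 14, 14), (14, 14, 14), (14, 14, 14), (14, 14, 14), (15, 15, 15), (18, 18, 18), (13, 13, 12), (6, 6, 6), (5, 4, 4), (5, 4, 4), (4, 4, 4), (4, 4, 4), (4, 4, 4)]
194 [(6, 7, 
[... 1059 characters left out ...]
 8, 6), (11, 11, 11), (10, 10, 10), (8, 8, 8), (8, 8, 8), (8, 8, 7), (9, 9, 8), (14, 14, 14), (17, 16, 16), (17, 17, 17), (17, 17, 17), (17, 17, 17), (17, 17, 17), (17, 17, 17), (17, 17, 17), (18, 17, 17), (17, 17, 17), (14, 14, 14), (8, 8, 8), (5, 5, 5), (4, 4, 4), (4, 4, 4), (4, 4, 4), (4, 4, 4), (4, 4, 4), (4, 4, 4), (4, 4, 4)]
218 [(6, 7, 5), (9, 10, 9), (12, 12, 12), (16, 16, 16), (18, 18, 18), (18, 18, 18), (16, 16, 16), (14, 14, 14), (15, 15, 15), (17, 17, 17), (17, 17, 17), (17, 17, 17), (17, 17, 17), (17, 17, 17), (17, 17, 17), (17, 17, 17), (17, 17, 17), (16, 16, 16), (15, 15, 15), (13, 13, 13), (9, 9, 9), (5, 5, 5), (4, 4, 4), (4, 4, 4), (4, 4, 4), (4, 4, 4), (4, 4, 4), (4, 4, 4)]
```

```bash
python3 - <<'E'
from m import *
d=np.load('w9.npz');W=(d['K'],d['R'],d['t'])
p=np.array([.6094,-.1186]);c,s=np.cos(-.0506),np.sin(-.0506);Rm=np.array([[c,s],[-s,c]])
for u,v,z in((370.8,176,.068),(370.2,182,.068),(367,218,.068),(375.2,194,.088),(373.2,212,.088),(358,194,.046)):
    X=ray(W,u,v,z);print(u,v,Rm@(X[:2]-p))
E
```

```text
370.8 176 [0.0424 0.0206]
370.2 182 [0.0424 0.0148]
367 218 [ 0.0427 -0.0214]
375.2 194 [0.0416 0.0085]
373.2 212 [ 0.0415 -0.0085]
358 194 [ 0.0378 -0.0029]
```

Request:
{"api": "carry_out", "payload": {"steps": [{"dr":[0,0,0],"offset":[0,0,-0.005],"fingers":1},{"dr":[0,0,0],"offset":[0,0,-0.01],"fingers":1},{"dr":[0,0,0],"offset":[0,0,-0.014],"fingers":1},{"dr":[0,0,0],"offset":[0,0,-0.018],"fingers":1},{"dr":[0,0,0],"offset":[0,0,-0.022],"fingers":1},{"dr":[0,0,0],"offset":[0,0,-0.025],"fingers":1},{"dr":[0,0,0],"offset":[0,0,-0.0265],"fingers":1},{"dr":[0,0,0],"offset":[0,0,-0.0265],"fingers":1}]}}

```text
time_s: 38.42
tool_pos: [0.5635, -0.1172, 0.0708]
tcp_rot: [-3.141, -0.0, 1.521]
force: [-0.0, 2.1, -1.1]
finger_gap: 0.009
finger_force: 58.9
```

Request:
{"api": "carry_out", "payload": {"steps": [{"dr":[0,0,0],"offset":[0,0,-0.001],"fingers":1},{"dr":[0,0,0],"offset":[0,0,-0.002],"fingers":1},{"dr":[0,0,0],"offset":[0,0,-0.0025],"fingers":1},{"dr":[0,0,0],"offset":[0,0,-0.0025],"fingers":1}]}}

```text
time_s: 38.75
tool_pos: [0.564, -0.1173, 0.0689]
tcp_rot: [3.141, -0.0, 1.521]
force: [-0.1, 2.1, -0.4]
finger_gap: 0.0087
finger_force: 59.0
```

Request:
{"api": "carry_out", "payload": {"steps": [{"dr":[0,0,0],"offset":[0,0,0],"fingers":0.7},{"dr":[0,0,0],"offset":[0,0,0],"fingers":0.38},{"dr":[0,0,0],"offset":[0,0,0],"fingers":0.38},{"dr":[0,0,0],"offset":[0,0,0.006],"fingers":0.38},{"dr":[0,0,0],"offset":[0,0,0.02],"fingers":0.38},{"dr":[0,0,0],"offset":[0,0,0.045],"fingers":0.38},{"dr":[0,0,0],"offset":[0,0,0.065],"fingers":0.38},{"dr":[0,0,0],"offset":[0,0,0.07],"fingers":0.38}]}}

```text
time_s: 39.42
tool_pos: [0.5659, -0.1183, 0.1429]
tcp_rot: [3.135, 0.0, 1.52]
force: [0.6, -0.2, -0.1]
finger_gap: 0.0267
finger_force: 0.0
```

Request:
{"api": "carry_out", "payload": {"steps": [{"dr":[0,0,0],"offset":[0.001,0.02,0],"fingers":1},{"dr":[0,0,0],"offset":[0.002,0.045,0],"fingers":1},{"dr":[0,0,0],"offset":[0.003,0.075,0],"fingers":1},{"dr":[0,0,0],"offset":[0.005,0.095,0],"fingers":1},{"dr":[0,0,0],"offset":[0.0058,0.105,0],"fingers":1},{"dr":[0,0,0],"offset":[0.0058,0.106,-0.015],"fingers":1},{"dr":[0,0,0],"offset":[0.0058,0.106,-0.03],"fingers":1},{"dr":[0,0,0],"offset":[0.0058,0.106,-0.038],"fingers":1}]}}

```text
time_s: 40.08
tool_pos: [0.5686, -0.0121, 0.0992]
tcp_rot: [-3.14, 0.001, 1.521]
force: [-0.8, 0.1, 0.1]
finger_gap: 0.0001
finger_force: 0.0
```

Request:
{"api": "carry_out", "payload": {"steps": [{"dr":[0,0,0],"offset":[0,-0.007,0],"fingers":1},{"dr":[0,0,0],"offset":[-0.001,-0.014,0],"fingers":1},{"dr":[0,0,0],"offset":[-0.001,-0.021,0],"fingers":1},{"dr":[0,0,0],"offset":[-0.0015,-0.028,0],"fingers":1},{"dr":[0,0,0],"offset":[-0.002,-0.035,0],"fingers":1},{"dr":[0,0,0],"offset":[-0.002,-0.041,0],"fingers":1},{"dr":[0,0,0],"offset":[-0.002,-0.045,0],"fingers":1},{"dr":[0,0,0],"offset":[-0.002,-0.045,0],"fingers":1}]}}

```text
time_s: 40.75
tool_pos: [0.5677, -0.0576, 0.1011]
tcp_rot: [3.141, 0.0, 1.519]
force: [0.2, 0.6, 1.1]
finger_gap: -0.0002
finger_force: 0.5
```

Request:
{"api": "carry_out", "payload": {"steps": [{"dr":[0,0,0],"offset":[0,-0.002,0],"fingers":1},{"dr":[0,0,0],"offset":[0,-0.004,0],"fingers":1},{"dr":[0,0,0],"offset":[0,-0.006,0],"fingers":1},{"dr":[0,0,0],"offset":[0,-0.009,0],"fingers":1},{"dr":[0,0,0],"offset":[0,-0.012,0],"fingers":1},{"dr":[0,0,0],"offset":[0,-0.015,0],"fingers":1},{"dr":[0,0,0],"offset":[0,-0.015,0],"fingers":1}]}}

```text
time_s: 41.33
tool_pos: [0.567, -0.0651, 0.0994]
tcp_rot: [-3.139, -0.007, 1.525]
force: [0.0, 12.5, -2.7]
finger_gap: 0.0002
finger_force: 5.9
```

Request:
{"api": "carry_out", "payload": {"steps": [{"dr":[0,0,0],"offset":[0,-0.002,0],"fingers":1},{"dr":[0,0,0],"offset":[0,-0.004,0],"fingers":1},{"dr":[0,0,0],"offset":[0,-0.006,0],"fingers":1},{"dr":[0,0,0],"offset":[0,-0.006,0],"fingers":1},{"dr":[0,0,0],"offset":[0,-0.006,0],"fingers":1}]}}

```text
time_s: 41.75
tool_pos: [0.567, -0.0654, 0.0995]
tcp_rot: [-3.138, -0.013, 1.528]
force: [0.1, 21.0, -2.0]
finger_gap: 0.0003
finger_force: 10.3
```

Request:
{"api": "carry_out", "payload": {"steps": [{"dr":[0,0,0],"offset":[0,0.02,0],"fingers":1},{"dr":[0,0,0],"offset":[0,0.04,0.01],"fingers":1},{"dr":[0,0,0],"offset":[0,0.04,0.04],"fingers":1},{"dr":[0,0,0],"offset":[-0.001,0.015,0.05],"fingers":1},{"dr":[0,0,0],"offset":[-0.003,-0.02,0.05],"fingers":1},{"dr":[0,0,0],"offset":[-0.005,-0.06,0.05],"fingers":1},{"dr":[0,0,0],"offset":[-0.007,-0.095,0.05],"fingers":1},{"dr":[0,0,0],"offset":[-0.008,-0.125,0.05],"fingers":1}]}}

```text
time_s: 42.42
tool_pos: [0.5582, -0.2064, 0.1508]
tcp_rot: [-3.141, 0.002, 1.519]
force: [0.8, 0.5, -1.2]
finger_gap: -0.0001
finger_force: 0.0
```

Request:
{"api": "carry_out", "payload": {"steps": [{"dr":[0,0,0],"offset":[-0.0005,-0.012,0],"fingers":1},{"dr":[0,0,0],"offset":[-0.0005,-0.018,0],"fingers":1},{"dr":[0,0,0],"offset":[-0.0005,-0.018,0],"fingers":1},{"dr":[0,0,0],"offset":[-0.0005,-0.018,-0.01],"fingers":1},{"dr":[0,0,0],"offset":[-0.0005,-0.018,-0.03],"fingers":1},{"dr":[0,0,0],"offset":[-0.0005,-0.018,-0.045],"fingers":1},{"dr":[0,0,0],"offset":[-0.0005,-0.018,-0.051],"fingers":1},{"dr":[0,0,0],"offset":[-0.0005,-0.018,-0.051],"fingers":1}]}}

```text
time_s: 43.08
tool_pos: [0.5581, -0.2176, 0.0974]
tcp_rot: [-3.137, -0.002, 1.524]
force: [0.2, 1.1, -0.4]
finger_gap: -0.0
finger_force: 0.0
```

Request:
{"api": "carry_out", "payload": {"steps": [{"dr":[0,0,0],"offset":[0,0.007,0],"fingers":1},{"dr":[0,0,0],"offset":[0,0.014,0],"fingers":1},{"dr":[0,0,0],"offset":[0.001,0.021,0],"fingers":1},{"dr":[0,0,0],"offset":[0.001,0.028,0],"fingers":1},{"dr":[0,0,0],"offset":[0.0015,0.035,0],"fingers":1},{"dr":[0,0,0],"offset":[0.002,0.041,0],"fingers":1},{"dr":[0,0,0],"offset":[0.002,0.045,0],"fingers":1},{"dr":[0,0,0],"offset":[0.002,0.045,0],"fingers":1}]}}

```text
time_s: 43.75
tool_pos: [0.5617, -0.1731, 0.1]
tcp_rot: [3.141, -0.001, 1.523]
force: [0.7, 0.1, 0.5]
finger_gap: 0.0002
finger_force: 0.2
```

Request:
{"api": "carry_out", "payload": {"steps": [{"dr":[0,0,0],"offset":[0,0.002,0],"fingers":1},{"dr":[0,0,0],"offset":[0,0.004,0],"fingers":1},{"dr":[0,0,0],"offset":[0,0.006,0],"fingers":1},{"dr":[0,0,0],"offset":[0,0.009,0],"fingers":1},{"dr":[0,0,0],"offset":[0,0.012,0],"fingers":1},{"dr":[0,0,0],"offset":[0,0.015,0],"fingers":1},{"dr":[0,0,0],"offset":[0,0.018,0],"fingers":1},{"dr":[0,0,0],"offset":[0,0.018,0],"fingers":1}]}}

```text
time_s: 44.42
tool_pos: [0.5603, -0.1645, 0.0994]
tcp_rot: [3.14, 0.01, 1.517]
force: [1.8, -13.6, -4.5]
finger_gap: 0.0004
finger_force: 7.0
```

Request:
{"api": "carry_out", "payload": {"steps": [{"dr":[0,0,0],"offset":[0,0.002,0],"fingers":1},{"dr":[0,0,0],"offset":[0,0.004,0],"fingers":1},{"dr":[0,0,0],"offset":[0,0.005,0],"fingers":1},{"dr":[0,0,0],"offset":[0,0.005,0],"fingers":1},{"dr":[0,0,0],"offset":[0,0.005,0],"fingers":1}]}}

```text
time_s: 44.83
tool_pos: [0.5602, -0.1643, 0.0996]
tcp_rot: [3.139, 0.015, 1.513]
force: [3.9, -22.0, -7.8]
finger_gap: 0.0
finger_force: 10.7
```

Request:
{"api": "carry_out", "payload": {"steps": [{"dr":[0,0,0],"offset":[0,-0.025,0],"fingers":1},{"dr":[0,0,0],"offset":[0,-0.045,0.01],"fingers":1},{"dr":[0,0,0],"offset":[0,-0.045,0.045],"fingers":1},{"dr":[0,0,0],"offset":[0.01,-0.03,0.08],"fingers":1},{"dr":[0,0,0],"offset":[0.03,-0.015,0.11],"fingers":1},{"dr":[0,0,0],"offset":[0.045,-0.008,0.128],"fingers":1},{"dr":[0,0,0],"offset":[0.049,-0.008,0.13],"fingers":1},{"dr":[0,0,0],"offset":[0.049,-0.008,0.13],"fingers":1}]}}

```text
time_s: 45.5
tool_pos: [0.6114, -0.1587, 0.2304]
tcp_rot: [3.14, -0.001, 1.524]
force: [-0.7, -0.7, -0.8]
finger_gap: -0.0004
finger_force: 0.0
```

Request:
{"api": "carry_out", "payload": {"steps": [{"dr":[0,0,0],"offset":[0,0,0],"fingers":1},{"dr":[0,0,0],"offset":[0,0,0],"fingers":1},{"dr":[0,0,0],"offset":[0,0,0],"fingers":1},{"dr":[0,0,0],"offset":[0,0,0],"fingers":1}]}}

```text
time_s: 45.83
tool_pos: [0.6089, -0.1609, 0.2287]
tcp_rot: [-3.139, -0.0, 1.519]
force: [0.4, -0.4, -0.3]
finger_gap: -0.0003
finger_force: 0.0
```

```bash
python3 - <<'E'
from m import *
s=r.get_state();print(s['tool_pos'],s['tcp_rot'],s['time_s'])
a=r.grab_frame('wrist')[:,:,::-1]; K,R,t=cal('wrist');np.savez('w10',K=K,R=R,t=t); cv2.imwrite('pics/full10.png',a)
o=np.zeros((600,800,3),np.uint8)
x=cv2.resize(a[60:250,200:380],None,fx=3.15,fy=3.15,interpolation=cv2.INTER_CUBIC);o[:x.shape[0],:x.shape[1]]=x
top=r.grab_frame('top')[150:230,150:220,::-1]; y=cv2.resize(top,None,fx=3.3,fy=3.3,interpolation=cv2.INTER_CUBIC); o[:y.shape[0],568:568+y.shape[1]]=y[:,:232]
sd=r.grab_frame('side')[170:280,250:320,::-1]; y=cv2.resize(sd,None,fx=3,fy=3,interpolation=cv2.INTER_CUBIC); o[268:598,568:778]=y
cv2.imwrite('pics/w10.png',o)
c,b=red('top')
for k,ce in b: print('jar',k,ray(c,*ce,.072))
E
```

```text
[ 0.6089 -0.1609  0.2287] [-3.1395 -0.0003  1.5195] 45.8333
jar 167 [0.8557 0.0277 0.072 ]
jar 225 [0.5979 0.2963 0.072 ]
```

View pics/w10.png

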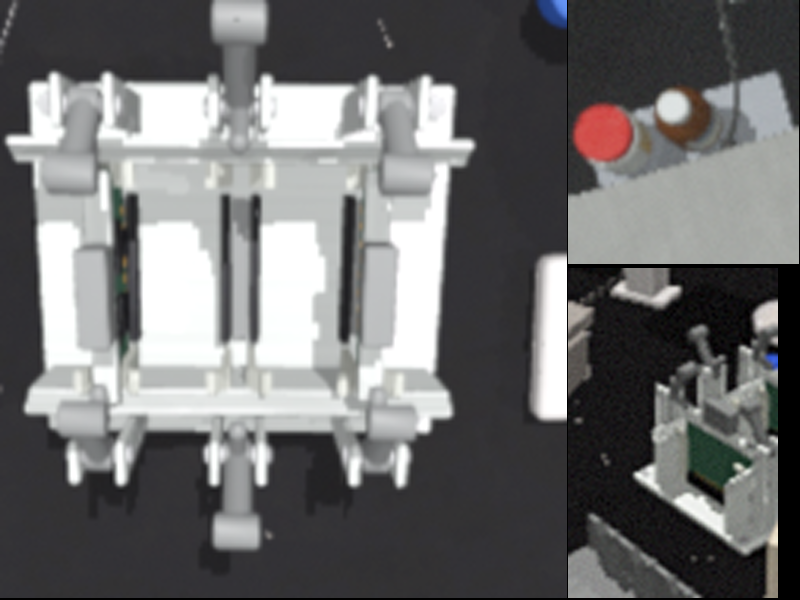

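```bash
python3 - <<'E'
from m import *
d=np.load('w10.npz');W=(d['K'],d['R'],d['t'])
a=cv2.cvtColor(cv2.imread('pics/full10.png'),cv2.COLOR_BGR2GRAY)
w=lambda x,y:(200+(x+.5)/3.15-.5,60+(y+.5)/3.15-.5)
p=np.array([.6094,-.1186]);c,s=np.cos(-.0506),np.sin(-.0506);Rm=np.array([[c,s],[-s,c]])
for n,x,y,z in[('l1',70,172,.106),('r1',83,412,.106),('l3',405,172,.106),('r3',392,415,.106),('conn2',240,270,.014),('conn1 R',133,270,.014),('conn3 L',346,270,.014),('l2',239,18,.106),('r2',237,530,.106)]:
  X=ray(W,*w(x,y),z);print(n,Rm@(X[:2]-p))
for v in (145,153,160): print(v,a[v,218:242],a[v,310:332])
for L in(-.045,.045):
  for dx in(-.005,0,.005):
    X=np.r_[p+Rm.T@np.array([L+dx,0]),.088];print(L,dx,proj(W,X)[0])
E
```

```text
l1 [-0.0449  0.0352]
r1 [-0.045  -0.0308]
l3 [0.0446 0.0351]
r3 [ 0.0443 -0.0318]
conn2 [-0.0002 -0.0003]
conn1 R [-0.0399 -0.0002]
conn3 L [ 0.0391 -0.0003]
l2 [0.0004 0.0725]
r2 [-0.0006 -0.0675]
145 [255 255 255 255 254 213 193 192 193 193 193 193 193 193 185 158 114  93
  72  61  48  69  66  77] [ 34  53 114 121  99 120 169 190 194 194 194 194 194 194 193 191 230 255
 255 255 255 255]
153 [255 255 255 255 254 219 187 189 192 191 192 193 193 192 191 174 121  94
  88  61  43  35  39  68] [ 36  61 114 116 104 149 182 191 192 192 192 192 193 192 192 206 254 255
 255 255 255 255]
160 [255 255 255 255 255 252 208 192 191 191 191 191 192 192 191 178 134 100
  89  59  53  37  31  61] [ 42  83 116 107 103 160 187 192 192 191 191 191 191 191 186 211 255 255
 255 255 255 255]
-0.045 -0.005 [222.0239 153.6383]
-0.045 0 [227.3704 153.6336]
-0.045 0.005 [232.7172 153.6288]
0.045 -0.005 [318.3159 153.5531]
0.045 0 [323.669  153.5484]
0.045 0.005 [329.0224 153.5437]
```

```bash
python3 -c "
from plant import r
print(r.job_done())"
```

```text
the job is handed in; nothing more can be done
None
```

The job is handed in, and the judge returned no verdict: the jar and bottle stand upright on the mat, and both boards in the stand (the third was absent) are in slots 1 and 3 with all four levers pushed to their stops; the slot 3 board leans about 0.04 rad (limit 0.08).

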